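Bring the reading fork over the tall sample glass

ROBOT

A 6-joint arm with a two-finger parallel gripper is mounted at the origin on the work surface. World frame = base frame: x ahead of the robot, y to its left, z up, the work surface at z = 0. Lengths are in m, angles in rad, forces in N, time in s.
With the tool pointing down it reaches from about 0.225 to 0.875 m from the base axis. Payload 3.4 kg.
Tool frame: the origin (TCP) lies between the finger pads; the fingertips stand 25 mm ahead of it and the grasp point (between the pads) lies 6 mm ahead of it (manip.tips_ahead is the distance from the TCP to the fingertips, in m); z points along the fingers, x is the direction in which the jaws open and shut, and the axes are right-handed (so a half turn about z gives the same grasp; the last joint's range is limited). The gripper opens to 85 mm and grips with 20 to 120 N. Pads are 22 mm wide; open, the fingers measure 114 mm over their backs; the gripper's body (76 mm by 85 mm) begins 54 mm behind the grasp point. The pads swing forward as they close: fully open they stand 13 mm farther back than shut.
Start: joints at [1.151, 0.276, 1.505, -0, 1.361, -0.121], TCP at [0.169, 0.55, 0.227] pointing down, gripper open.
Joint ranges: [-2.89, 2.89], [-0.75, 2.08], [0.22, 2.7], [-1.18, 4.32], [0.11, 2.71], [-2.7, 2.7]. Speed limits (rad/s): [2.57, 2.57, 3.14, 3.14, 3.14, 3.14].

INTERFACE

Orientations are given as a unit quaternion [w, x, y, z].
In Python, from rig import manip gives the robot as it stands. The module is installed in compiled form; this text tells all that it offers.
- The arm moves only by the tool send_rows, never from a script. Its argument "plan" is a list of rows, each an object with "linear": the shift along the tool's x, y, z in m, a list of three; "delta_rot": the turn, a rotation vector about the tool's x, y, z in degrees, a list of three; "fingers": the finger opening in m, from 0 to 0.0854. A call has 1 to 12 rows; each row shifts and turns the pose as measured when the row begins, along the tool's axes as they then stand; what a row does not reach is not made up. A row lasts 1/12 s, in which the tool goes at most 41.7 mm and 7.16 degrees, less where a joint would pass 70% of its speed; a pose out of reach is approached as far as the arm can. A call with a gripper value outside its range is refused whole. The fingers move at their own pace and stop on an object; "force" is the grip in N (left out, the last holds). Time passes only in rows, so rows that do not move let the fingers close. It gives the time, the measured TCP pose, the force and the opening at its end, in the units of the state.
- manip.get_state(): the state, without advancing time (a new reading comes with each control period).
- manip.get_image(name): name is "side" or "top" or "wrist"; returns the picture (384x512x3 uint8, red, green, blue); there is no depth.
- manip.camera_info(name): a dict with "K" (3x3 intrinsics, pixels), "rvec" (rotation vector, rad) and "tvec" (3), from world to camera coordinates, as OpenCV has them. Camera axes: x right, y down, z forward; pixel columns grow to the right and rows downward; lengths in m; the calibration is good to about 2 mm. A picture is of the moment at which its call begins: read the wrist's pose just before it. camera_info takes no time and is no camera call; for the wrist camera it gives the pose at the moment of the call.
- manip.sign_off(): hands the job in, once; it reports no verdict.
Trained networks look in the newest picture that a camera, given by its name, has taken for a name from the list of things; names that differ only in an ending like _2 or _b are one class to them, and where a whole thing is asked for, a point or a joint stands for the part that bears it (a point fixed in the world has none). Each returns a list of dicts, best first, with "p" (0 to 1); they miss things now and then, are a little off and sometimes report something else, mostly with a low value. They report only what shows in the picture. A call takes as long as a camera call. They do not tell look-alikes from the thing itself.
- manip.find_in(thing, camera): "extent" ([left, top, right, bottom] in pixels, round what is visible of it).
- manip.masks_of(thing, camera): "pixels" (384x512 bool, what is visible of it) and "extent" ([left, top, right, bottom] in pixels, round what is visible of it).
The state is a dict: "clock": time; "qpos": joint angles; "qd": joint speeds; "effort": joint torques, N m; "position": TCP position; "ee_rot": TCP orientation; "contact_force": force on the tool from outside, world axes, zero at the start; "moment": the same for the moment, N m; "width": finger opening in m.
Only numpy, scipy, OpenCV 4.12 (cv2) and the standard library are available. Lean on these libraries where they do the work, as an engineer would, in place of code of your own. Each camera call takes 0.05 s, during which the arm holds its last target. There are 200 camera calls.

TASK

Make the sampler ready to measure the tall glass. Take the reference block off the rail and stand it upright in the steel tray, turn the carousel until the tall glass has clicked in at the reading station (on the line of the rail, under the dosing head), and slide the forked reading head along its rail fully home so that its fork straddles that glass. Do not force the head or ram it into the glass, do not let the block fall, and leave the other things on the bench where they are.

Things in the scene. Friction and masses are not known exactly. Their poses are not given: they have to be found in the camera images.
- sampler: fixed sample changer: cream base, tower 460 high, carousel, rail. Origin on the carousel's vertical axis at bench level, z up; its own -y axis runs from that axis out along the rail. Reading station: 140 out along -y. Rail: from 198 to 470 out, 40 wide, flat top 50 above the bench. The tower stands at its x 160 to 252, y -195 to -85
- dosing_head (a point): centre of the underside of the black round dosing head (radius 80, 28 thick, fixed to the tower's arm), 230 above the bench, over the station and the inner end of the rail (reaching 255 out). Under its edge the work is only reached with the tool leaning back along the rail by 25 to 45 degrees. The arm runs from it to the tower along the sampler's +x
- carousel_angle (a joint): carousel angle, rad, positive counter-clockwise from above, 0 when the tall glass is exactly at the station; starts clockwise of 0 (negative). Eight sprung detents, every 45 degrees (0 is one), each drawing the carousel in over the last 6 degrees either side; 2 to 4 N at the pegs turns it; it stays where left. White disc, radius 190, top 95 above the bench
- peg_ring (a point): on the carousel's axis, level with the tops of its finger pegs (140 above the bench): eight upright steel pegs, 10 in diameter, 45 tall, stand on the disc 178 from the axis, midway between the glasses. In the sampler's frame their polar angles (about z, from x) are -67.5 + 45 k degrees plus the carousel's angle. Push one sideways to turn the carousel
- carousel: the turning carousel with its eight glasses, which stand fixed in it 140 from its axis: seven beakers 48 wide with rims 137 above the bench, and the tall one. Origin on its axis at bench level
- tall_glass (a point): centre of the rim of the tall glass (40 in diameter, rim 175 above the bench), fixed in the carousel 140 from its axis; it is the only glass this tall
- head_travel (a joint): travel of the reading head along its rail, m: 0 fully withdrawn, grows towards the carousel, 0.200 fully home against its stop. Slides with about 3 N and stays where it is left. Its saddle cheeks are short (50), their guide pads dry: pushed more than about 15 mm off the rail's centre line the head cocks by a few degrees and jams
- reading_head: the head: aluminium saddle plate 180 wide across the rail with an upright back plate, cream housing 136 high, off to one side a black lamp box, and ahead two black fork arms, 64 apart inside, 92 outside, between 105 and 135 above the bench, reaching 135 ahead of the back plate's rear face. Its y points along the rail to the carousel; origin at bench level, 25 ahead of that face
- push_face (a point): middle of the rear face of the reading head's plain upright back plate, which faces away from the carousel: on the rail's centre line, 91 above the bench, 250 from the carousel's axis when home. The plate is 180 wide, from 64 to 118 above the bench; below 52 the saddle's cheeks stick out 20 behind it. The point's y axis points along the rail to the carousel
- block_mid (a point): centre (half-way up) of the reference block: a bare aluminium upright with a dark window, 105 tall overall, 30 wide (its x, across the rail) and 22 deep (its y), on a foot 38 x 30 x 8; 220 g; stands loose on top of the rail in front of the fork, so the fork cannot go home while it is there
- tray: fixed open steel tray on the bench, 130 (x) by 180 (y) outside, 22 high, walls and floor 4 thick; origin in the middle of its underside. The half towards its own -y is free
- weighing_bottle: small stoppered glass bottle, 41 wide, 55 high, standing in the +y end of the tray; leave it
- beaker_a: glass beaker, 48 wide, 64 high, loose on the bench beside the rail; leave it. Origin under its middle
- beaker_b: another such beaker, on the far side of the rail; leave it
- wash_bottle: white wash bottle, 62 wide, 175 high to its spout; leave it. Origin under its middle
- keypad: hand keypad, 100 x 170 x 24, lying on the bench to the right; leave it. Origin under its middle
- spatula: steel spoon spatula, 160 long, lying on the bench; leave it. Origin under its middle
Mind the look-alikes: they are no part of the job. Of the things that look like the part that bears block_mid, the middle-sized one is meant.

How it is judged:
By the outcome, as a careful person would: the job done as asked, in the order asked, and still so for the second after the job is handed in, with the robot touching nothing.
It also fails if it takes over 72 s, if anything falls off the work surface, if the arm or the gripper's body presses on something with over 40 N, if the wrist force passes 120 N, or if a joint passes its speed limit or range.

## Working session

There is one attempt and no reset: what is moved stays moved. The work goes in short steps, Python scripts to look and compute and a tool call to move; the robot and the scene stay as the last step left them, time stands still between calls to the robot, and variables do not carry over. Pictures are saved under pics/ and viewed, about 8 in all and at most 12, crops included, and the job is handed in when it is done.

Besides the shell and the picture viewer there is one more tool, called as name([rows], argument=value, ...), one row to a line, values as JSON. send_rows: Moves the arm, as the interface text tells. Its arguments: {"type":"object","properties":{"plan":{"type":"array","items":{"type":"object","properties":{"linear":{"type":"array","items":{"type":"number"}},"delta_rot":{"type":"array","items":{"type":"number"}},"fingers":{"type":"number"}}}},"force":{"type":"number"}},"required":["plan"]}

```bash
mkdir -p pics; cat > h.py <<'E'
from rig import manip
import numpy as np, cv2
from scipy.spatial.transform import Rotation as R
def cam(n):
    c=manip.camera_info(n); return np.array(c['K'],float),R.from_rotvec(np.ravel(c['rvec'])).as_matrix(),np.ravel(c['tvec']).astype(float)
def proj(n,P):
    K,r,t=cam(n); p=(np.atleast_2d(P)@r.T+t)@K.T; return p[:,:2]/p[:,2:]
def atz(n,uv,z):
    K,r,t=cam(n); o=-r.T@t; d=np.c_[np.atleast_2d(uv),np.ones(len(np.atleast_2d(uv)))]@np.linalg.inv(K).T@r
    return o+d*((z-o[2])/d[:,2])[:,None]
def save(n,f):
    im=manip.get_image(n); cv2.imwrite('pics/'+f,im[:,:,::-1]); return im
E
python3 - <<'E'
from h import *
for n in('top','side'):
    save(n,n+'0.png')
    K,r,t=cam(n);print(n,'campos',-r.T@t,'fwd',r[2],K[0,0])
    for th in ['sampler','carousel','tall_glass','reading_head','block_mid','tray','weighing_bottle','beaker_a','wash_bottle','keypad','spatula']:
        for d in manip.find_in(th,n)[:4]: print(th,round(d['p'],2),np.round(d['extent']))
s=manip.get_state();print(s['clock'],s['position'],s['ee_rot'])
E
```

```text
top campos [ 0.41842893 -0.08047559  1.08298094] fwd [ 0.12583247 -0.00769082 -0.99202169] 356.1220553229593
sampler 0.86 [ 69.  22. 307. 264.]
sampler 0.23 [206. 249. 229. 276.]
carousel 0.61 [ 68. 127. 204. 268.]
carousel 0.41 [332. 188. 398. 237.]
tall_glass 0.74 [ 69. 131. 198. 269.]
reading_head 0.94 [246. 174. 301. 238.]
reading_head 0.52 [ 65. 132. 202. 269.]
block_mid 0.71 [257. 121. 272. 152.]
block_mid 0.7 [229. 196. 240. 210.]
block_mid 0.67 [300. 252. 314. 263.]
tray 0.8 [330. 190. 399. 237.]
weighing_bottle 0.75 [231. 193. 240. 210.]
weighing_bottle 0.68 [340. 203. 353. 221.]
beaker_a 0.61 [260. 252. 286. 270.]
beaker_a 0.6 [223. 148. 243. 168.]
wash_bottle 0.78 [208. 248. 231. 274.]
keypad 0.79 [342. 148. 402. 180.]
keypad 0.47 [ 71. 132. 201. 270.]
spatula 0.68 [340. 248. 351. 300.]
side campos [ 0.30603026 -0.77926351  0.76156706] fwd [ 0.23893667  0.72316646 -0.64802742] 353.6442085590052
sampler 0.58 [172.   0. 332. 270.]
carousel 0.56 [170. 111. 282. 184.]
tall_glass 0.7 [174. 108. 285. 186.]
reading_head 0.56 [225. 189. 314. 260.]
reading_head 0.16 [172.   0. 338. 269.]
block_mid 0.87 [311. 174. 334. 226.]
block_mid 0.78 [203. 263. 217. 290.]
block_mid 0.63 [237. 169. 256. 205.]
tray 0.58 [254. 290. 331. 378.]
weighing_bottle 0.69 [284. 186. 299. 210.]
beaker_a 0.96 [189. 234. 210. 261.]
beaker_a 0.82 [280. 184. 300. 212.]
beaker_a 0.4 [223. 184. 340. 262.]
wash_bottle 0.93 [167. 167. 201. 221.]
wash_bottle 0.36 [175. 108. 284. 186.]
keypad 0.92 [321. 281. 395. 364.]
spatula 0.73 [167. 313. 237. 347.]
spatula 0.35 [168.   0. 353. 268.]
spatula 0.33 [323. 282. 396. 366.]
1.2 [0.16928363 0.54955827 0.22663687] [-2.70312156e-05  8.04465260e-01  5.93999698e-01  5.76934946e-05]
```

View pics/top0.png

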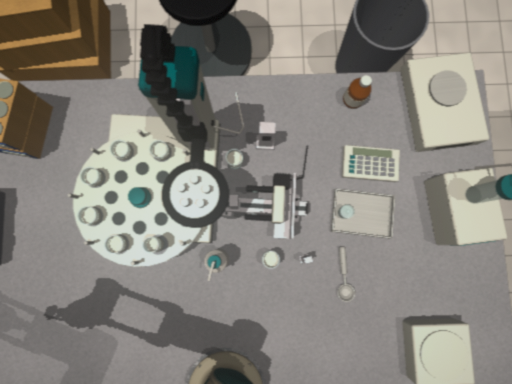

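View pics/side0.png

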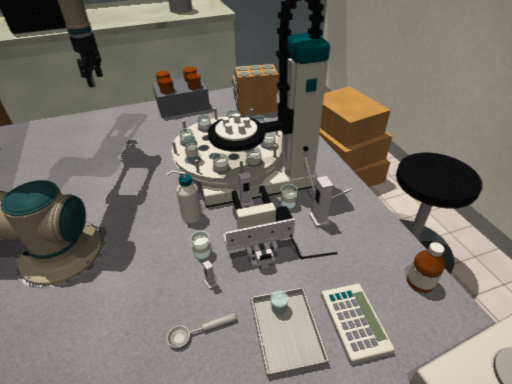

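```bash
cat >> h.py <<'E'
def S(c,th,P):
    P=np.atleast_2d(P).astype(float); q=P.copy(); q[:,:2]=P[:,:2]@np.array([[np.cos(th),-np.sin(th)],[np.sin(th),np.cos(th)]]).T+c; return q
def overlay(n,im,c,th,ca,tr,box,k,f):
    g=cv2.resize(im[box[1]:box[3],box[0]:box[2],::-1],None,fx=k,fy=k,interpolation=cv2.INTER_CUBIC)
    def L(P,col,close=True):
        uv=(proj(n,S(c,th,P))-np.array(box[:2]))*k; cv2.polylines(g,[np.int32(uv*8)],close,col,1,cv2.LINE_AA,3)
    a=np.linspace(0,2*np.pi,60)[:-1]
    circ=lambda x,y,z,r:np.c_[x+r*np.cos(a),y+r*np.sin(a),0*a+z]
    L(circ(0,0,.095,.19),(0,0,255)); L(circ(0,-.14,.258,.08),(255,0,255)); L(circ(0,-.14,.23,.08),(255,0,255))
    for k2 in range(8):
        b=np.radians(-67.5+45*k2)+ca; L([[.178*np.cos(b),.178*np.sin(b),.095],[.178*np.cos(b),.178*np.sin(b),.14]],(0,160,0),False)
        b+=np.radians(-22.5); L(circ(.14*np.cos(b),.14*np.sin(b),.175 if k2==0 else .137,.02 if k2==0 else .024),(255,0,0) if k2 else (0,140,255))
    L([[-.02,-.198,.05],[.02,-.198,.05],[.02,-.47,.05],[-.02,-.47,.05]],(0,255,255))
    y=-.45+tr; L([[-.09,y,.064],[.09,y,.064],[.09,y,.118],[-.09,y,.118]],(0,255,0))
    for s in(-1,1):L([[s*.032,y,.135],[s*.046,y,.135],[s*.046,y+.135,.135],[s*.032,y+.135,.135]],(255,255,0))
    cv2.imwrite('pics/'+f,g)
E
python3 - <<'E'
from h import *
c=atz('top',(138,197),.10)[0]; d=atz('top',(195,193),.258)[0]; p=atz('top',[(293,174),(293,238)],.118)
print(c,d,p,np.linalg.norm(c-d))
for n in ['carousel']:
  for m in manip.masks_of('carousel','top')[:1]:
    cs,_=cv2.findContours(m['pixels'].astype(np.uint8),0,1); 
    q=atz('top',np.vstack(cs)[:,0],.095)[:,:2]
    from scipy.optimize import least_squares
    s=least_squares(lambda v:np.hypot(*(q-v).T)-.19,c[:2],loss='soft_l1',f_scale=.003).x; print('disc fit',s)
dv=d[:2]-s; th=np.arctan2(dv[1],dv[0])+np.pi/2; print('th',th)
im=manip.get_image('top'); overlay('top',im,s,th,-.5,.03,(60,115,320,275),3,'ov1.png')
E
```

```text
[0.55029976 0.22609315 0.1       ] [0.53488577 0.04397466 0.258     ] [[ 0.60010838 -0.20504023  0.118     ]
 [ 0.42510808 -0.197554    0.118     ]] 0.24159622257976196
disc fit [0.54958596 0.22192873]
th -0.08241949746415145
```

View pics/ov1.png

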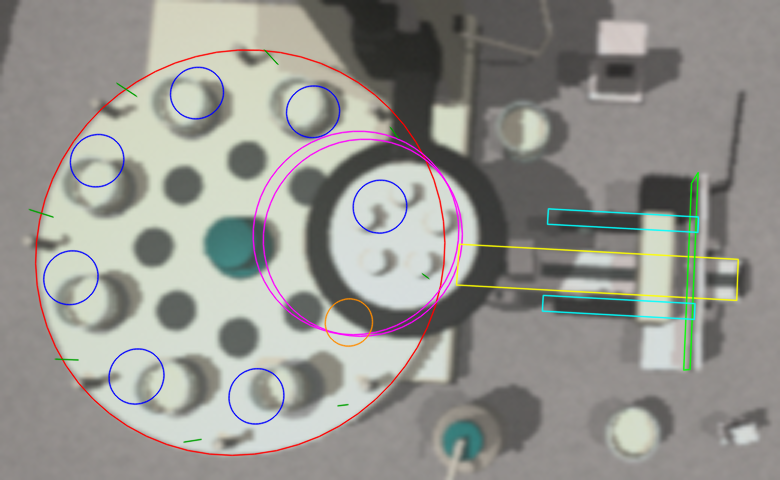

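```bash
python3 - <<'E'
from h import *
from scipy.optimize import least_squares
rims=np.array([(198,98),(312,105),(99,181),(86,298),(165,384),(273,385)])/3+[60,115]
hd=np.array([407,237])/3+[60,115]
pl=np.array([(703,176),(703,371)])/3+[60,115]
def res(v,full=False):
    c,th,ca,tr=v[:2],v[2],v[3],v[4]
    P=[]
    for i in (3,2,4,5,6,7): # ccw index from tall
        b=np.radians(-90+45*i)+ca; P.append([.14*np.cos(b),.14*np.sin(b),.137])
    P+= [[0,-.175,.258],[.09,-.45+tr,.118],[-.09,-.45+tr,.118]]
    r=proj('top',S(c,th,P))-np.vstack([rims,hd,pl])
    return r if full else r.ravel()
s0=None
for off in np.radians([-90,-67,-45,-22,0,22]):
    s=least_squares(res,[.545,.215,-.05,off,.02],loss='soft_l1')
    if s0 is None or s.cost<s0.cost: s0=s
print(s0.x,s0.cost,np.degrees(s0.x[3]));print(np.round(res(s0.x,True),1))
im=manip.get_image('top'); v=s0.x
overlay('top',im,v[:2],v[2],v[3],v[4],(60,115,320,275),3,'ov2.png')
im=manip.get_image('side')
overlay('side',im,v[:2],v[2],v[3],v[4],(160,90,350,280),3,'ov3.png')
a=cv2.imread('pics/ov2.png');b=cv2.imread('pics/ov3.png');h=max(a.shape[0],b.shape[0])
o=np.vstack([a,np.zeros((0,a.shape[1],3),np.uint8)]);cv2.imwrite('pics/ov2.png',o)
E
```

```text
[ 0.54756386  0.21163496 -0.08405819 -0.39431439  0.0317238 ] 11.015194628889624 -22.59255051333515
[[-1.9  0.3]
 [-0.6  0.2]
 [ 0.2 -1.7]
 [-0.1 -1. ]
 [-1.   0.7]
 [ 3.6  2.7]
 [ 2.2 -0.2]
 [ 1.4 -0.5]
 [-1.3  0.2]]
```

View pics/ov2.png

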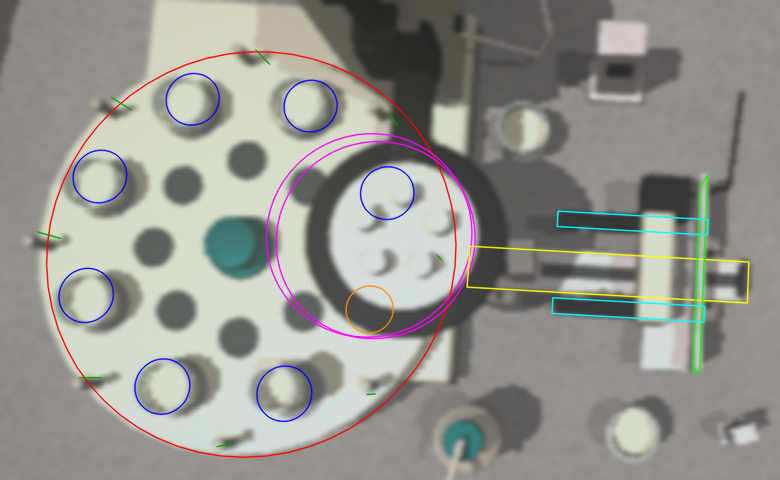

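View pics/ov3.png

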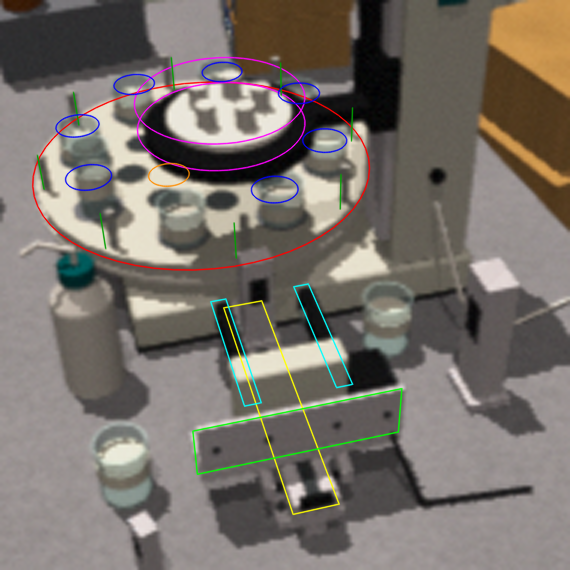

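```bash
python3 - <<'E'
from h import *
a=manip.get_image('side')[100:190,165:290,::-1]; b=manip.get_image('top')[120:275,65:215,::-1]
a=cv2.resize(a,None,fx=4.5,fy=4.5,interpolation=cv2.INTER_CUBIC);b=cv2.resize(b[70:],None,fx=3,fy=2.2*1.36,interpolation=cv2.INTER_CUBIC)
print(a.shape,b.shape)
o=np.zeros((600,600,3),np.uint8); o[:405,:562]=a[:405,:562]; bb=cv2.resize(manip.get_image('top')[225:265,120:240,::-1],None,fx=4.7,fy=4.7,interpolation=cv2.INTER_CUBIC); o[405:405+188,:564]=bb
cv2.imwrite('pics/z1.png',o)
E
```

```text
(405, 562, 3) (254, 450, 3)
```

View pics/z1.png

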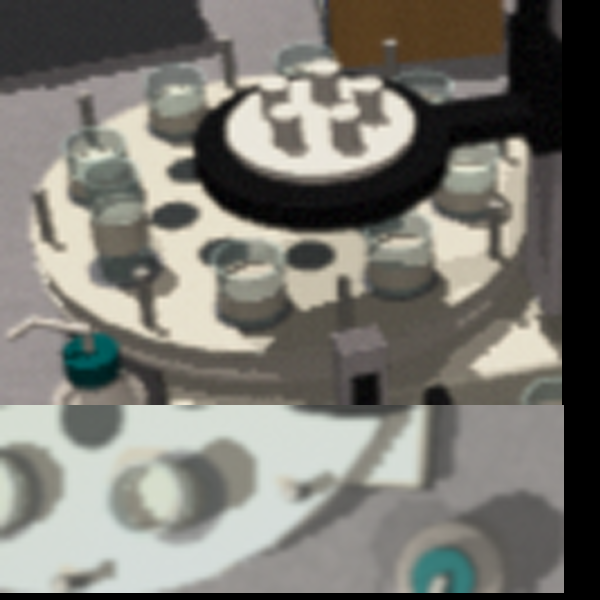

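```bash
cat > fit.py <<'E'
from h import *
from scipy.optimize import least_squares
rims=np.vstack([np.array([(198,98),(312,105),(99,181),(86,298),(165,384)])/3+[60,115],(149.8,243.5)])
hd=np.array([407,237])/3+[60,115]
pl=np.array([(703,176),(703,371)])/3+[60,115]
def res(v,full=False):
    c,th,ca,tr=v[:2],v[2],v[3],v[4]
    P=[]
    for i in (4,3,5,6,7,0):
        b=np.radians(-90+45*i)+ca; P.append([.14*np.cos(b),.14*np.sin(b),.137+.038*(i==0)])
    P+= [[0,-.175,.258],[.09,-.45+tr,.118],[-.09,-.45+tr,.118]]
    r=proj('top',S(c,th,P))-np.vstack([rims,hd,pl])
    return r if full else r.ravel()
s0=least_squares(res,[.545,.215,-.06,-1.18,.02],loss='soft_l1')
E
python3 - <<'E'
from fit import *
v=s0.x
print(v,s0.cost,np.degrees(v[3]));print(np.round(res(v,True),1))
W=lambda z,uv:atz('top',uv,z)
def loc(p): 
    d=p[:2]-v[:2]; a=v[2]; return np.array([np.cos(a)*d[0]+np.sin(a)*d[1],-np.sin(a)*d[0]+np.cos(a)*d[1]])
for d in manip.masks_of('block_mid','top')[:4]:
    ys,xs=np.nonzero(d['pixels']); e=d['extent']; print('block?',d['p'],np.round(e),(xs.mean(),ys.mean()))
    print(' loc top',loc(W(.155,[((e[0]+e[2])/2,(e[1]+e[3])/2)])[0]))
for d in manip.masks_of('tray','top')[:1]:
    cs,_=cv2.findContours(d['pixels'].astype(np.uint8),0,2); q=cv2.minAreaRect(W(.022,np.vstack(cs)[:,0].astype(float))[:,:2].astype(np.float32)); print('tray',q, cv2.boxPoints(q))
for d in manip.find_in('weighing_bottle','top')[:3]:
    e=d['extent'];print('wb',d['p'],W(.055,[((e[0]+e[2])/2,(e[1]+e[3])/2)])[0])
for n,z in (('beaker_a',.064),('wash_bottle',.12)):
  for d in manip.find_in(n,'top')[:3]:
    e=d['extent'];p=W(z,[((e[0]+e[2])/2,(e[1]+e[3])/2)])[0];print(n,d['p'],p,loc(p))
K,r,t=cam('wrist'); s=manip.get_state(); Rt=R.from_quat(np.roll(s['ee_rot'],-1)).as_matrix()
print('cam in tool',Rt.T@(-r.T@t-s['position']),'\n',(r@Rt),K); print(s['clock'])
E
```

```text
[ 0.54765437  0.21141686 -0.08434921 -1.1768522   0.03193226] 8.53675601924799 -67.4286643903524
[[-2.   0.3]
 [-0.7  0.1]
 [ 0.2 -1.6]
 [ 0.  -0.9]
 [-0.8  0.7]
 [ 1.1  2.6]
 [ 2.3 -0.2]
 [ 1.4 -0.5]
 [-1.3  0.2]]
block? 0.67 [257. 121. 276. 148.] (np.float64(266.3911205073996), np.float64(135.42917547568712))
 loc top [ 0.18288917 -0.3312287 ]
block? 0.61 [230. 196. 239. 212.] (np.float64(234.74683544303798), np.float64(202.8860759493671))
 loc top [-0.00847551 -0.25559999]
block? 0.6 [206. 249. 233. 277.] (np.float64(216.23721881390594), np.float64(261.1411042944785))
 loc top [-0.16312077 -0.22711571]
tray ((0.4944368004798889, -0.42080405354499817), (0.1851411610841751, 0.13134311139583588), 81.57671356201172) [[ 0.41591343 -0.5027562 ]
 [ 0.5458397  -0.52199596]
 [ 0.57296014 -0.33885193]
 [ 0.44303387 -0.31961215]]
wb 0.36 [0.54616214 0.24782366 0.055     ]
beaker_a 0.65 [0.70803097 0.09524469 0.064     ] [ 0.16959384 -0.10224755]
beaker_a 0.56 [ 0.66762608 -0.04396279  0.064     ] [ 0.14106072 -0.24436419]
wash_bottle 0.7 [ 3.62238205e-01 -2.55420257e-04  1.20000000e-01] [-0.16692373 -0.2265409 ]
cam in tool [ 0.00090167 -0.06551197 -0.14751948] 
 [[ 9.99999332e-01  1.32698280e-04 -1.14857180e-03]
 [-4.24423529e-04  9.66172175e-01 -2.57897554e-01]
 [ 1.07549556e-03  2.57897869e-01  9.66171585e-01]] [[310.78571579   0.         255.30574177]
 [  0.         310.78571579 197.52552182]
 [  0.           0.           1.        ]]
1.8
```

```bash
cat > mv.py <<'E'
from h import *
import json
from scipy.spatial.transform import Slerp
C=np.array([.5477,.2114]); TH=-.084
def ori(lean,th=None,flip=0):
    th=TH if th is None else th; a=np.radians(lean)
    x=np.array([np.cos(th),np.sin(th),0]); y0=np.array([-np.sin(th),np.cos(th),0])
    z=np.sin(a)*y0+np.array([0,0,-np.cos(a)]); y=np.cross(z,x); return R.from_matrix(np.c_[x,y,z])
def cur():
    s=manip.get_state(); return np.array(s['position']),R.from_quat(np.roll(s['ee_rot'],-1))
def rows(wps,step=.036,ang=6.5,start=None):
    "wps: (pos,Rot[,n])"
    p,q=start or cur(); out=[]
    for w in wps:
        P,Q=np.array(w[0],float),w[1]
        d=np.linalg.norm(P-p); a=np.degrees((q.inv()*Q).magnitude())
        n=int(max(1,np.ceil(d/step),np.ceil(a/ang)))
        if len(w)>2:n=max(n,w[2])
        sl=Slerp([0,1],R.concatenate([q,Q])); pp,qq=p,q
        for i in range(1,n+1):
            p2=p+(P-p)*i/n; q2=sl(i/n)
            # rows rounded; carry on from the rounded pose
            l=np.round(qq.inv().apply(p2-pp),3); r=np.round(np.degrees((qq.inv()*q2).as_rotvec()),1)
            out.append((l,r)); pp=pp+qq.apply(l); qq=qq*R.from_rotvec(np.radians(r))
        p,q=pp,qq
    for i,(l,r) in enumerate(out): print(i,[float(x) for x in l],[float(x) for x in r])
    return p,q
def show():
    s=manip.get_state(); p,q=cur(); print('t',s['clock'],'p',np.round(p,4),'z',np.round(q.as_matrix()[:,2],3),'x',np.round(q.as_matrix()[:,0],3),'q',np.round(s['qpos'],2),'w',round(s['width'],4),'F',np.round(s['contact_force'],1))
E
python3 - <<'E'
from mv import *
p,q=cur()
o=ori(35)
g=S(C,TH,[0,-.258,.132])[0]; z=o.as_matrix()[:,2]
mid=Slerp([0,1],R.concatenate([q,o]))(.35)
rows([((.25,.35,.42),mid),((.46,-.18,.38),o),(g-.14*z,o)],step=.038)
E
```

```text
0 [-0.021, 0.017, -0.024] [1.3, 1.0, 3.3]
1 [-0.019, 0.018, -0.025] [1.3, 1.1, 3.3]
2 [-0.018, 0.018, -0.026] [1.3, 1.0, 3.3]
3 [-0.017, 0.018, -0.026] [1.2, 1.0, 3.2]
4 [-0.015, 0.019, -0.027] [1.3, 1.1, 3.3]
5 [-0.013, 0.019, -0.028] [1.3, 1.0, 3.3]
6 [-0.012, 0.019, -0.028] [1.3, 1.0, 3.3]
7 [-0.01, 0.019, -0.029] [1.3, 1.1, 3.3]
8 [-0.015, 0.032, -0.006] [1.2, 1.0, 3.1]
9 [-0.013, 0.033, -0.006] [1.2, 0.9, 3.0]
10 [-0.011, 0.033, -0.008] [1.2, 1.0, 3.1]
11 [-0.009, 0.033, -0.008] [1.2, 0.9, 3.0]
12 [-0.007, 0.034, -0.009] [1.2, 1.0, 3.1]
13 [-0.006, 0.034, -0.01] [1.2, 1.0, 3.0]
14 [-0.003, 0.034, -0.011] [1.2, 0.9, 3.1]
15 [-0.001, 0.033, -0.012] [1.2, 1.0, 3.0]
16 [0.0, 0.034, -0.012] [1.1, 1.0, 3.1]
17 [0.003, 0.033, -0.013] [1.2, 0.9, 3.0]
18 [0.005, 0.033, -0.013] [1.2, 1.0, 3.1]
19 [0.006, 0.032, -0.014] [1.2, 0.9, 3.0]
20 [0.009, 0.032, -0.015] [1.2, 1.0, 3.1]
21 [0.01, 0.03, -0.015] [1.2, 0.9, 3.0]
22 [0.013, 0.03, -0.015] [1.2, 1.0, 3.1]
23 [0.014, 0.029, -0.016] [1.2, 1.0, 3.0]
24 [0.011, 0.006, 0.029] [0.0, -0.0, 0.0]
25 [0.011, 0.005, 0.028] [0.0, -0.0, 0.0]
26 [0.011, 0.006, 0.029] [0.0, -0.0, 0.0]
27 [0.01, 0.005, 0.028] [0.0, -0.0, 0.0]
28 [0.011, 0.006, 0.029] [0.0, -0.0, 0.0]
```

send_rows([
  {"linear":[-0.021,0.017,-0.024],"delta_rot":[1.3,1.0,3.3],"fingers":0.085},
  {"linear":[-0.019,0.018,-0.025],"delta_rot":[1.3,1.0,3.3],"fingers":0.085},
  {"linear":[-0.018,0.018,-0.026],"delta_rot":[1.3,1.0,3.3],"fingers":0.085},
  {"linear":[-0.017,0.018,-0.026],"delta_rot":[1.3,1.0,3.3],"fingers":0.085},
  {"linear":[-0.015,0.019,-0.027],"delta_rot":[1.3,1.0,3.3],"fingers":0.085},
  {"linear":[-0.013,0.019,-0.028],"delta_rot":[1.3,1.0,3.3],"fingers":0.085},
  {"linear":[-0.012,0.019,-0.028],"delta_rot":[1.3,1.0,3.3],"fingers":0.085},
  {"linear":[-0.01,0.019,-0.029],"delta_rot":[1.3,1.0,3.3],"fingers":0.085},
  {"linear":[-0.015,0.032,-0.006],"delta_rot":[1.2,1.0,3.1],"fingers":0.085},
  {"linear":[-0.013,0.033,-0.006],"delta_rot":[1.2,1.0,3.1],"fingers":0.085},
  {"linear":[-0.011,0.033,-0.008],"delta_rot":[1.2,1.0,3.1],"fingers":0.085},
  {"linear":[-0.009,0.033,-0.008],"delta_rot":[1.2,1.0,3.1],"fingers":0.085},
])

```text
clock: 2.8
position: [0.3013, 0.2099, 0.4177]
ee_rot: [-0.168, 0.945, 0.28, 0.011]
contact_force: [1.5, -0.6, -0.9]
width: 0.0848
```

send_rows([
  {"linear":[-0.007,0.034,-0.009],"delta_rot":[1.2,1.0,3.1],"fingers":0.085},
  {"linear":[-0.006,0.034,-0.01],"delta_rot":[1.2,1.0,3.1],"fingers":0.085},
  {"linear":[-0.003,0.034,-0.011],"delta_rot":[1.2,1.0,3.1],"fingers":0.085},
  {"linear":[-0.001,0.034,-0.012],"delta_rot":[1.2,1.0,3.1],"fingers":0.085},
  {"linear":[0.0,0.034,-0.012],"delta_rot":[1.2,1.0,3.1],"fingers":0.085},
  {"linear":[0.003,0.033,-0.013],"delta_rot":[1.2,1.0,3.1],"fingers":0.085},
  {"linear":[0.005,0.033,-0.013],"delta_rot":[1.2,1.0,3.1],"fingers":0.085},
  {"linear":[0.006,0.032,-0.014],"delta_rot":[1.2,1.0,3.1],"fingers":0.085},
  {"linear":[0.009,0.032,-0.015],"delta_rot":[1.2,1.0,3.1],"fingers":0.085},
  {"linear":[0.01,0.03,-0.015],"delta_rot":[1.2,1.0,3.1],"fingers":0.085},
  {"linear":[0.013,0.03,-0.015],"delta_rot":[1.2,1.0,3.1],"fingers":0.085},
  {"linear":[0.014,0.029,-0.016],"delta_rot":[1.2,1.0,3.0],"fingers":0.085},
])

```text
clock: 3.8
position: [0.4444, -0.2187, 0.3845]
ee_rot: [-0.309, 0.948, -0.073, 0.03]
contact_force: [-0.1, -0.5, 0.5]
width: 0.0849
```

```bash
python3 - <<'E'
from mv import *
show()
o=ori(35);g=S(C,TH,[0,-.258,.132])[0]; z=o.as_matrix()[:,2]
print(o.as_matrix(),g); rows([(g-.14*z,o)])
E
```

```text
t 3.8 p [ 0.4444 -0.2187  0.3845] z [ 0.103  0.582 -0.807] x [ 0.987 -0.158  0.012] q [-0.93  0.27  1.3   0.49  1.99 -0.68] w 0.0849 F [-0.1 -0.5  0.5]
[[ 9.96474074e-01 -6.87278811e-02  4.81237805e-02]
 [-8.39012508e-02 -8.16263775e-01  5.71554048e-01]
 [ 3.46944695e-18 -5.73576436e-01 -8.19152044e-01]] [ 0.52605348 -0.04569031  0.132     ]
0 [0.01, -0.0, 0.029] [-0.2, -0.5, -0.5]
1 [0.009, -0.001, 0.029] [-0.2, -0.5, -0.5]
2 [0.011, 0.0, 0.028] [-0.2, -0.5, -0.5]
3 [0.01, -0.0, 0.029] [-0.2, -0.5, -0.5]
4 [0.011, -0.001, 0.028] [-0.2, -0.5, -0.6]
5 [0.01, -0.0, 0.029] [-0.2, -0.6, -0.5]
```

send_rows([
  {"linear":[0.01,0,0.029],"delta_rot":[-0.2,-0.5,-0.5],"fingers":0.085},
  {"linear":[0.01,0,0.029],"delta_rot":[-0.2,-0.5,-0.5],"fingers":0.085},
  {"linear":[0.01,0,0.029],"delta_rot":[-0.2,-0.5,-0.5],"fingers":0.085},
  {"linear":[0.01,0,0.029],"delta_rot":[-0.2,-0.5,-0.5],"fingers":0.085},
  {"linear":[0.01,0,0.029],"delta_rot":[-0.2,-0.5,-0.5],"fingers":0.085},
  {"linear":[0.01,0,0.029],"delta_rot":[-0.2,-0.6,-0.5],"fingers":0.085},
  {"linear":[0,0,0],"delta_rot":[0,0,0],"fingers":0.085},
])

```text
clock: 4.38
position: [0.524, -0.1412, 0.2305]
ee_rot: [-0.296, 0.954, -0.05, 0.013]
contact_force: [-0.5, -0.0, -0.3]
width: 0.0853
```

```bash
python3 - <<'E'
from mv import *
show()
im=save('wrist','w1.png'); overlay('wrist',im,C,TH,-1.177,.032,(0,0,512,384),1.5,'w1o.png')
for d in manip.masks_of('block_mid','wrist')[:3]: print(d['p'],np.round(d['extent']))
for d in manip.find_in('reading_head','wrist')[:2]: print(d['p'],np.round(d['extent']))
E
```

```text
t 4.3833 p [ 0.524  -0.1412  0.2305] z [ 0.055  0.564 -0.824] x [ 0.995 -0.104 -0.005] q [-0.72  0.37  1.52  0.48  1.63 -0.68] w 0.0853 F [-0.5 -0.  -0.3]
0.59 [233. 133. 266. 205.]
0.57 [400. 207. 511. 288.]
0.94 [160. 187. 442. 384.]
```

View pics/w1o.png

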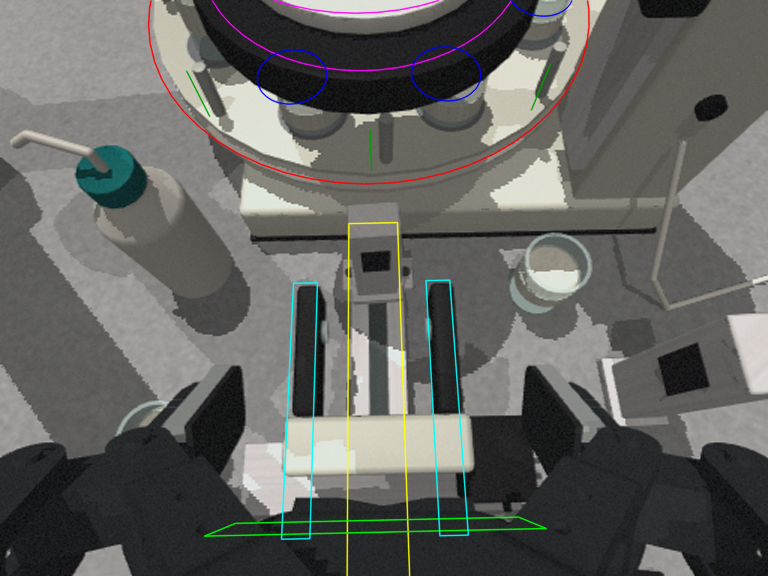

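```bash
cat > fit2.py <<'E'
from mv import *
from scipy.optimize import least_squares
obs=np.array([(296,287),(326,287),(427,285),(450,284),(222,122),(197,67),(386,160),(386,116),(548,99),(561,45),(352,400),(408,400)])/1.5
def res(v,full=False):
    c,th,ca,tr=v[:2],v[2],v[3],v[4]; y=-.45+tr+.135
    P=[[-.046,y,.135],[-.032,y,.135],[.032,y,.135],[.046,y,.135]]
    for k in range(3):
        b=np.radians(-67.5+45*k)+ca
        for z in(.095,.14):P.append([.178*np.cos(b),.178*np.sin(b),z])
    r=proj('wrist',S(c,th,P))-obs[:10]
    rr=[]
    for i,sx in((10,-.02),(11,.02)):
        a,b=proj('wrist',S(c,th,[[sx,-.28,.05],[sx,-.33,.05]])); t=(obs[i][1]-a[1])/(b[1]-a[1]); rr.append((a+(b-a)*t)[0]-obs[i][0])
    return np.r_[r.ravel(),rr]
E
python3 - <<'E'
from fit2 import *
s=least_squares(res,[.5477,.2114,-.084,-1.177,.032],loss='soft_l1');v=s.x
print(v,np.degrees(v[3]));print(np.round(s.fun,1))
# block: top face centre approx (373,215)/1.5 front, window
c,th=v[:2],v[2]
def loc(p): d=p[:2]-c; return np.array([np.cos(th)*d[0]+np.sin(th)*d[1],-np.sin(th)*d[0]+np.cos(th)*d[1]])
for uv in [(348,205),(400,205),(350,222),(400,222)]: print(uv,loc(atz('wrist',np.array(uv)/1.5,.155)[0]))
for uv in [(352,300),(405,300)]: print('foot rear',uv,loc(atz('wrist',np.array(uv)/1.5,.058)[0]))
o=ori(35,th);z=o.as_matrix()[:,2]
E
```

```text
[ 0.55246287  0.21834006 -0.08562693 -1.12462079  0.02032898] -64.43602489390409
[ 1.1  0.1 -3.1 -0.2  1.5 -0.2  1.9  0.2 -0.2 -5.6  2.5  0.8  0.2 -0.3
  0.6  1.6 -6.7 -2.7 -2.   2.  -1.  -1.5]
(348, 205) [-0.01499403 -0.25167234]
(400, 205) [ 0.01529108 -0.25227439]
(350, 222) [-0.01380007 -0.26281654]
(400, 222) [ 0.01492518 -0.26338966]
foot rear (352, 300) [-0.01855906 -0.27687722]
foot rear (405, 300) [ 0.02175881 -0.27769406]
```

```bash
sed -i 's/^C=.*/C=np.array([.5525,.2183]); TH=-.0856/' mv.py; python3 - <<'E'
from mv import *
o=ori(35);z=o.as_matrix()[:,2];g=S(C,TH,[0.0005,-.257,.133])[0]
rows([(g-.06*z,o),(g-.006*z,o)],step=.03)
E
```

```text
0 [-0.001, -0.01, 0.028] [0.3, -0.2, -0.3]
1 [-0.002, -0.01, 0.028] [0.2, -0.3, -0.3]
2 [-0.001, -0.01, 0.029] [0.3, -0.2, -0.3]
3 [0.0, 0.0, 0.027] [-0.0, -0.0, -0.0]
4 [0.0, 0.0, 0.027] [-0.0, -0.0, -0.0]
```

send_rows([
  {"linear":[-0.001,-0.01,0.028],"delta_rot":[0.3,-0.2,-0.3],"fingers":0.06},
  {"linear":[-0.002,-0.01,0.028],"delta_rot":[0.3,-0.2,-0.3],"fingers":0.06},
  {"linear":[-0.001,-0.01,0.029],"delta_rot":[0.3,-0.2,-0.3],"fingers":0.06},
  {"linear":[0,0,0],"delta_rot":[0,0,0],"fingers":0.06},
])

```text
clock: 4.87
position: [0.5311, -0.0782, 0.1866]
ee_rot: [-0.296, 0.954, -0.043, 0.022]
contact_force: [-0.8, -0.9, -0.5]
width: 0.0599
```

```bash
python3 - <<'E'
from mv import *
show()
im=save('wrist','w2.png')
o=ori(35);z=o.as_matrix()[:,2];g=S(C,TH,[0.0005,-.257,.133])[0]
rows([(g-.006*z,o)],step=.03)
E
```

```text
t 4.8667 p [ 0.5311 -0.0782  0.1866] z [ 0.067  0.564 -0.823] x [ 0.995 -0.094  0.016] q [-0.63  0.36  1.65  0.52  1.47 -0.69] w 0.0599 F [-0.8 -0.9 -0.5]
0 [-0.002, -0.001, 0.021] [0.2, -0.4, 0.1]
1 [-0.002, -0.001, 0.021] [0.2, -0.4, 0.0]
2 [-0.002, -0.002, 0.021] [0.2, -0.5, 0.1]
```

View pics/w2.png

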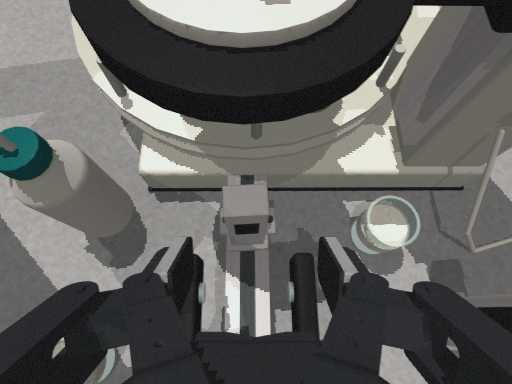

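```bash
python3 - <<'E'
from mv import *
P=atz('wrist',[(223,184),(266,182),(225,214),(268,212)],.155); 
i=S([0,0],-TH,P-np.r_[C,0]); print(i)
E
```

```text
[[-0.01485581 -0.25049522  0.155     ]
 [ 0.01370509 -0.24911463  0.155     ]
 [-0.01306689 -0.27120978  0.155     ]
 [ 0.01454537 -0.26998186  0.155     ]]
```

send_rows([
  {"linear":[-0.003,0,0.021],"delta_rot":[0.2,-0.4,0],"fingers":0.06},
  {"linear":[-0.002,0,0.021],"delta_rot":[0.2,-0.4,0],"fingers":0.06},
  {"linear":[-0.002,-0.001,0.02],"delta_rot":[0.2,-0.5,0],"fingers":0.06},
  {"linear":[0,0,0],"delta_rot":[0,0,0],"fingers":0.06},
])

```text
clock: 5.25
position: [0.5349, -0.0527, 0.1435]
ee_rot: [-0.295, 0.955, -0.039, 0.022]
contact_force: [-0.4, 0.6, 0.2]
width: 0.0596
```

```bash
python3 - <<'E'
from mv import *
show()
o=ori(35);z=o.as_matrix()[:,2];g=S(C,TH,[0.000,-.26,.133])[0]
rows([(g-.006*z,o)],step=.03)
E
```

```text
t 5.25 p [ 0.5349 -0.0527  0.1435] z [ 0.065  0.561 -0.826] x [ 0.996 -0.088  0.019] q [-0.59  0.39  1.73  0.54  1.36 -0.71] w 0.0596 F [-0.4  0.6  0.2]
0 [-0.006, -0.004, 0.009] [0.7, -1.0, 0.5]
```

send_rows([
  {"linear":[-0.007,-0.004,0.01],"delta_rot":[0.8,-1.1,0.5],"fingers":0.06},
  {"linear":[-0.001,0,0.001],"delta_rot":[0,-0.2,0],"fingers":0.06},
  {"linear":[0,0,0],"delta_rot":[0,0,0],"fingers":0.02},
  {"linear":[0,0,0],"delta_rot":[0,0,0],"fingers":0.02},
  {"linear":[0,0,0],"delta_rot":[0,0,0],"fingers":0.02},
  {"linear":[0,0,0],"delta_rot":[0,0,0],"fingers":0.02},
  {"linear":[0,0,0],"delta_rot":[0,0,0],"fingers":0.02},
], force=50)

```text
clock: 5.83
position: [0.5316, -0.0501, 0.142]
ee_rot: [-0.298, 0.954, -0.041, 0.016]
contact_force: [0.3, -0.2, -1.6]
width: 0.0273
```

```bash
python3 - <<'E'
from mv import *
show(); p,q=cur(); print(S([0,0],-TH,q.apply([0,0,.006])+p-np.r_[C,0]))
E
```

```text
t 5.8333 p [ 0.5316 -0.0501  0.142 ] z [ 0.054  0.567 -0.822] x [ 0.996 -0.087  0.006] q [-0.59  0.4   1.73  0.54  1.37 -0.71] w 0.0273 F [ 0.3 -0.2 -1.6]
[[ 0.00213184 -0.26574807  0.13705952]]
```

```bash
python3 - <<'E'
from mv import *
# housing front top edge seen in w1 (old pose) -> pose approx rebuilt from logged state
K,r,t=cam('wrist'); p,q=cur(); M=q.as_matrix()
camR=r@M; cpos=M.T@(-r.T@t-p)
q1=R.from_quat([.954,-.05,.013,-.296]); p1=np.array([.524,-.1412,.2305])
r1=camR@q1.as_matrix().T; o=p1+q1.apply(cpos)
d=np.linalg.inv(K)@np.array([378/1.5,415/1.5,1])@r1; P=o+d*(.136-o[2])/d[2]
print('housing front',S([0,0],-TH,P-np.r_[C,0]))
E
```

```text
housing front [[-0.00096618 -0.36584601  0.136     ]]
```

send_rows([
  {"linear":[0,0,0],"delta_rot":[0,0,0],"fingers":0.02},
  {"linear":[0,0.001,-0.012],"delta_rot":[0,0,0],"fingers":0.02},
  {"linear":[0,0,-0.012],"delta_rot":[0,0,0],"fingers":0.02},
  {"linear":[0,0,0],"delta_rot":[0,0,0],"fingers":0.02},
], force=60)

```text
clock: 6.17
position: [0.5295, -0.0651, 0.1605]
ee_rot: [-0.297, 0.954, -0.041, 0.015]
contact_force: [0.2, -0.7, -2.4]
width: 0.0268
```

```bash
python3 - <<'E'
from mv import *
show(); im=save('wrist','w3.png')
E
```

```text
t 6.1667 p [ 0.5295 -0.0651  0.1605] z [ 0.052  0.566 -0.823] x [ 0.996 -0.087  0.004] q [-0.61  0.38  1.69  0.52  1.42 -0.7 ] w 0.0268 F [ 0.2 -0.7 -2.4]
```

View pics/w3.png

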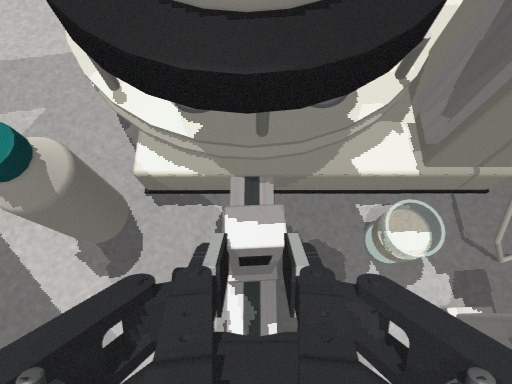

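```bash
python3 - <<'E'
from mv import *
p,q=cur(); z=q.as_matrix()[:,2]
b=S(C,TH,[0,-.26,0])[0][:2]; off=np.array([.5316,-.0501])-b; print('off',off)
t=np.array([.489,-.461])+off; print('target tcp',t)
a=p-.06*z
rows([(a,q),(np.r_[a[:2],.27],q),(np.r_[t,.25],q)],step=.036)
E
```

```text
off [ 0.00132883 -0.00935198]
target tcp [ 0.49032883 -0.47035198]
0 [0.0, -0.0, -0.03] [0.0, 0.0, 0.0]
1 [0.0, -0.0, -0.03] [0.0, 0.0, 0.0]
2 [0.0, -0.017, -0.025] [0.0, 0.0, 0.0]
3 [0.0, -0.018, -0.025] [0.0, 0.0, 0.0]
4 [-0.0, 0.029, -0.018] [0.0, 0.0, 0.0]
5 [-0.001, 0.029, -0.018] [0.0, 0.0, 0.0]
6 [0.0, 0.029, -0.018] [0.0, 0.0, 0.0]
7 [-0.0, 0.029, -0.017] [0.0, 0.0, 0.0]
8 [-0.0, 0.029, -0.018] [0.0, 0.0, 0.0]
9 [-0.001, 0.029, -0.018] [0.0, 0.0, 0.0]
10 [-0.0, 0.029, -0.018] [0.0, 0.0, 0.0]
11 [-0.0, 0.029, -0.018] [0.0, 0.0, 0.0]
12 [-0.001, 0.029, -0.018] [0.0, 0.0, 0.0]
13 [0.0, 0.029, -0.017] [0.0, 0.0, 0.0]
14 [-0.0, 0.029, -0.018] [0.0, 0.0, 0.0]
```

send_rows([
  {"linear":[0,0,-0.02],"delta_rot":[0,0,0],"fingers":0.02},
  {"linear":[0,0,-0.03],"delta_rot":[0,0,0],"fingers":0.02},
  {"linear":[0,0,-0.025],"delta_rot":[0,0,0],"fingers":0.02},
  {"linear":[0,-0.017,-0.025],"delta_rot":[0,0,0],"fingers":0.02},
  {"linear":[0,-0.018,-0.025],"delta_rot":[0,0,0],"fingers":0.02},
  {"linear":[0,-0.01,-0.018],"delta_rot":[0,0,0],"fingers":0.02},
  {"linear":[0,0,0],"delta_rot":[0,0,0],"fingers":0.02},
])

```text
clock: 6.8
position: [0.5224, -0.1073, 0.3017]
ee_rot: [-0.301, 0.953, -0.042, 0.007]
contact_force: [0.5, 0.4, -1.6]
width: 0.0265
```

```bash
python3 - <<'E'
from mv import *
show(); p,q=cur(); Q=ori(35)
rows([([.4903,-.4704,.25],Q)],step=.034)
E
```

```text
t 6.8 p [ 0.5224 -0.1073  0.3017] z [ 0.04   0.573 -0.819] x [ 0.996 -0.085 -0.011] q [-0.68  0.31  1.44  0.5   1.75 -0.59] w 0.0265 F [ 0.5  0.4 -1.6]
0 [-0.0, 0.03, -0.015] [-0.0, 0.0, -0.0]
1 [-0.0, 0.03, -0.015] [-0.0, 0.1, -0.1]
2 [-0.0, 0.03, -0.016] [-0.0, 0.0, 0.0]
3 [-0.0, 0.029, -0.015] [-0.0, 0.1, -0.0]
4 [-0.0, 0.03, -0.015] [-0.0, 0.0, -0.1]
5 [-0.0, 0.03, -0.015] [-0.0, 0.1, 0.0]
6 [-0.0, 0.03, -0.015] [-0.0, 0.0, -0.0]
7 [-0.001, 0.03, -0.015] [-0.0, 0.1, -0.1]
8 [0.0, 0.03, -0.016] [-0.0, 0.0, 0.0]
9 [0.0, 0.029, -0.015] [-0.0, 0.1, -0.0]
10 [0.0, 0.03, -0.015] [-0.0, 0.0, -0.0]
```

send_rows([
  {"linear":[0,0.018,-0.009],"delta_rot":[0,0,0],"fingers":0.02},
  {"linear":[0,0.03,-0.015],"delta_rot":[0,0,0],"fingers":0.02},
  {"linear":[0,0.03,-0.015],"delta_rot":[0,0,0],"fingers":0.02},
  {"linear":[0,0.03,-0.015],"delta_rot":[0,0,0],"fingers":0.02},
  {"linear":[0,0.03,-0.015],"delta_rot":[0,0,0],"fingers":0.02},
  {"linear":[0,0.03,-0.015],"delta_rot":[0,0,0],"fingers":0.02},
  {"linear":[0,0.03,-0.015],"delta_rot":[0,0,0],"fingers":0.02},
  {"linear":[0,0.03,-0.015],"delta_rot":[0,0,0],"fingers":0.02},
  {"linear":[0,0.03,-0.015],"delta_rot":[0,0,0],"fingers":0.02},
  {"linear":[0,0.03,-0.015],"delta_rot":[0,0,0],"fingers":0.02},
  {"linear":[0,0.02,-0.01],"delta_rot":[0,0,0],"fingers":0.02},
  {"linear":[0,0,0],"delta_rot":[0,0,0],"fingers":0.02},
])

```text
clock: 7.8
position: [0.4913, -0.4515, 0.2226]
ee_rot: [-0.309, 0.95, -0.041, -0.0]
contact_force: [-0.3, -1.0, -3.5]
width: 0.0266
```

```bash
python3 - <<'E'
from mv import *
show(); p,q=cur(); Q=ori(35)
rows([([.4903,-.4704,.14],Q)],step=.03)
W=save('wrist','w4.png'); sd=save('side','s4.png')
# wrist + side crop composite; draw tray model in both
tc=np.array([.494,-.421]); a=-.147
def box(n,g,k,o):
    for z in(.022,.004):
        w=.065-(z<.01)*.004;l=.09-(z<.01)*.004
        uv=proj(n,S(tc,a,[[-w,-l,z],[w,-l,z],[w,l,z],[-w,l,z]])); cv2.polylines(g,[np.int32((uv-o)*k*8)],True,(0,0,255) if z>.01 else (0,255,0),1,cv2.LINE_AA,3)
g1=cv2.resize(W[:,:,::-1],(400,300)); box('wrist',g1,400/512,[0,0])
x0,y0=220,230; g2=cv2.resize(sd[y0:384,x0:x0+150,::-1],None,fx=2.6,fy=2.6); box('side',g2,2.6,np.array([x0,y0]))
o=np.zeros((420,800,3),np.uint8); o[:300,:400]=g1; o[:g2.shape[0],400:400+g2.shape[1]]=g2; cv2.imwrite('pics/c4.png',o)
E
```

```text
t 7.8 p [ 0.4913 -0.4515  0.2226] z [ 0.025  0.588 -0.808] x [ 0.997 -0.077 -0.025] q [-1.03  0.7   0.95  0.37  2.   -0.88] w 0.0266 F [-0.3 -1.  -3.5]
0 [0.001, 0.021, 0.019] [-0.3, 0.5, -0.2]
1 [0.0, 0.021, 0.018] [-0.4, 0.5, -0.1]
2 [0.001, 0.022, 0.019] [-0.3, 0.5, -0.2]
```

View pics/c4.png

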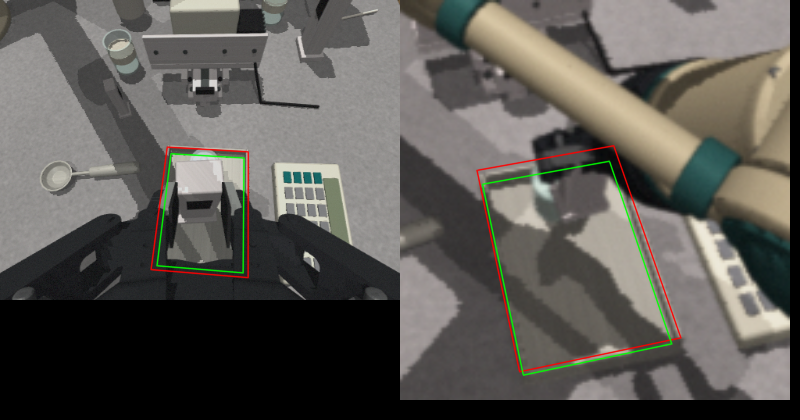

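```bash
python3 - <<'E'
from mv import *
Q=R.from_quat([.954,-.041,.016,-.298])
rows([([.4903,-.4704,.115],Q)],step=.028)
E
```

```text
0 [0.001, 0.021, 0.019] [-0.4, 0.5, -0.1]
1 [0.0, 0.021, 0.018] [-0.4, 0.5, -0.1]
2 [0.001, 0.02, 0.019] [-0.4, 0.4, -0.1]
3 [-0.0, 0.02, 0.019] [-0.4, 0.5, -0.1]
```

send_rows([
  {"linear":[0.001,0.021,0.019],"delta_rot":[-0.4,0.5,-0.1],"fingers":0.02},
  {"linear":[0,0.021,0.019],"delta_rot":[-0.4,0.5,-0.1],"fingers":0.02},
  {"linear":[0.001,0.02,0.019],"delta_rot":[-0.4,0.5,-0.1],"fingers":0.02},
  {"linear":[0,0.02,0.019],"delta_rot":[-0.4,0.5,-0.1],"fingers":0.02},
  {"linear":[0,0,0],"delta_rot":[0,0,0],"fingers":0.02},
])

```text
clock: 8.32
position: [0.494, -0.4614, 0.1128]
ee_rot: [-0.298, 0.954, -0.037, 0.018]
contact_force: [-0.7, 0.3, -3.3]
width: 0.0267
```

```bash
python3 - <<'E'
from mv import *
show();Q=R.from_quat([.954,-.041,.016,-.298])
rows([([.4903,-.4704,.101],Q)],step=.01)
E
```

```text
t 8.3167 p [ 0.494  -0.4614  0.1128] z [ 0.056  0.567 -0.822] x [ 0.997 -0.081  0.012] q [-1.04  0.76  1.11  0.35  1.78 -0.98] w 0.0267 F [-0.7  0.3 -3.3]
0 [-0.002, 0.007, 0.002] [-0.0, -0.0, 0.3]
1 [-0.001, 0.007, 0.002] [-0.0, -0.1, 0.2]
```

send_rows([
  {"linear":[-0.002,0.007,0.002],"delta_rot":[0,0,0.3],"fingers":0.02},
  {"linear":[-0.001,0.007,0.002],"delta_rot":[0,0,0.2],"fingers":0.02},
  {"linear":[0,0.001,0.0015],"delta_rot":[0,0,0],"fingers":0.02},
  {"linear":[0,0.001,0.0015],"delta_rot":[0,0,0],"fingers":0.02},
  {"linear":[0,0,0],"delta_rot":[0,0,0],"fingers":0.02},
])

```text
clock: 8.73
position: [0.4927, -0.4664, 0.102]
ee_rot: [-0.299, 0.953, -0.038, 0.017]
contact_force: [0.3, 0.3, -2.8]
width: 0.0268
```

```bash
python3 - <<'E'
from mv import *
show()
E
```

```text
t 8.7333 p [ 0.4927 -0.4664  0.102 ] z [ 0.056  0.569 -0.821] x [ 0.996 -0.084  0.01 ] q [-1.05  0.77  1.11  0.35  1.77 -0.98] w 0.0268 F [ 0.3  0.3 -2.8]
```

send_rows([
  {"linear":[0,0.001,0.0016],"delta_rot":[0,0,0],"fingers":0.02},
  {"linear":[0,0.001,0.0016],"delta_rot":[0,0,0],"fingers":0.02},
  {"linear":[0,0.001,0.0016],"delta_rot":[0,0,0],"fingers":0.02},
  {"linear":[0,0,0],"delta_rot":[0,0,0],"fingers":0.02},
])

```text
clock: 9.07
position: [0.4939, -0.4669, 0.0991]
ee_rot: [-0.297, 0.954, -0.038, 0.019]
contact_force: [-1.0, 0.1, -2.4]
width: 0.0268
```

send_rows([
  {"linear":[0,0.001,0.0016],"delta_rot":[0,0,0],"fingers":0.02},
  {"linear":[0,0,0],"delta_rot":[0,0,0],"fingers":0.02},
])

```text
clock: 9.23
position: [0.4939, -0.4669, 0.0974]
ee_rot: [-0.297, 0.954, -0.038, 0.019]
contact_force: [-0.7, 0.6, -0.9]
width: 0.0271
```

send_rows([
  {"linear":[0,0.0007,0.001],"delta_rot":[0,0,0],"fingers":0.02},
  {"linear":[0,0,0],"delta_rot":[0,0,0],"fingers":0.02},
])

```text
clock: 9.4
position: [0.494, -0.467, 0.0961]
ee_rot: [-0.297, 0.954, -0.038, 0.019]
contact_force: [-0.2, 0.3, -2.7]
width: 0.0265
```

send_rows([
  {"linear":[0,0,0],"delta_rot":[0,0,0],"fingers":0.034},
  {"linear":[0,0,0],"delta_rot":[0,0,0],"fingers":0.045},
  {"linear":[0,0,0],"delta_rot":[0,0,0],"fingers":0.055},
  {"linear":[0,0,0],"delta_rot":[0,0,0],"fingers":0.055},
])

```text
clock: 9.73
position: [0.4942, -0.4665, 0.0975]
ee_rot: [-0.298, 0.954, -0.037, 0.02]
contact_force: [0.1, -0.9, 0.3]
width: 0.0548
```

```bash
python3 - <<'E'
from mv import *
show()
for d in manip.masks_of('block_mid','wrist')[:2]: print(d['p'],np.round(d['extent']))
b=manip.get_image('wrist');cv2.imwrite('pics/w5.png',b[:,:,::-1])
E
```

```text
t 9.7333 p [ 0.4942 -0.4665  0.0975] z [ 0.06   0.566 -0.822] x [ 0.996 -0.083  0.015] q [-1.05  0.77  1.11  0.35  1.76 -0.99] w 0.0548 F [ 0.1 -0.9  0.3]
0.96 [380.   2. 451.  82.]
0.84 [225. 204. 284. 285.]
```

```bash
cat >> mv.py <<'E'
def pegpose(phi,gap,r=.187,z=.130,tilt=0):
    "tool behind the peg at local polar phi (deg) by arc gap (m); x inward"
    f=np.radians(phi)-gap/r
    p=S(C,TH,[r*np.cos(f),r*np.sin(f),z])[0]
    x=-np.array([np.cos(f+TH),np.sin(f+TH),0]); zz=np.array([0,0,-1.]); return p,R.from_matrix(np.c_[x,np.cross(zz,x),zz])
E
python3 - <<'E'
from mv import *
p,q=cur(); z=q.as_matrix()[:,2]
a=p-.13*z
t,Q=pegpose(202.5-66,.03,z=.25); print(t)
m=Slerp([0,1],R.concatenate([q,Q]))
rows([(a,q),((.42,-.2,.36),m(.4)),((.40,.05,.38),m(.7)),(t+[0,0,.05],Q)],step=.04,ang=7)
E
```

```text
[0.45229035 0.37618295 0.25      ]
0 [-0.0, 0.0, -0.033] [0.0, 0.0, 0.0]
1 [-0.0, 0.0, -0.032] [0.0, 0.0, 0.0]
2 [-0.0, 0.0, -0.033] [0.0, 0.0, 0.0]
3 [-0.0, 0.0, -0.032] [0.0, 0.0, 0.0]
4 [-0.009, -0.036, 0.006] [-1.3, 0.6, 2.1]
5 [-0.011, -0.036, 0.005] [-1.3, 0.6, 2.0]
6 [-0.012, -0.036, 0.004] [-1.3, 0.6, 2.1]
7 [-0.013, -0.036, 0.004] [-1.3, 0.6, 2.0]
8 [-0.014, -0.035, 0.002] [-1.3, 0.6, 2.1]
9 [-0.016, -0.034, 0.001] [-1.3, 0.6, 2.0]
10 [-0.017, -0.034, 0.001] [-1.3, 0.7, 2.1]
11 [-0.019, -0.034, -0.001] [-1.3, 0.6, 2.1]
12 [-0.019, -0.032, -0.001] [-1.3, 0.6, 2.0]
13 [-0.02, -0.032, -0.003] [-1.3, 0.6, 2.1]
14 [-0.018, -0.03, 0.009] [-1.4, 0.6, 2.2]
15 [-0.02, -0.029, 0.009] [-1.4, 0.7, 2.2]
16 [-0.021, -0.028, 0.008] [-1.4, 0.6, 2.2]
17 [-0.021, -0.028, 0.006] [-1.4, 0.7, 2.2]
18 [-0.023, -0.027, 0.006] [-1.4, 0.6, 2.2]
19 [-0.025, -0.026, 0.005] [-1.4, 0.7, 2.2]
20 [-0.025, -0.026, 0.004] [-1.4, 0.6, 2.2]
21 [-0.019, -0.029, 0.015] [-1.1, 0.5, 1.7]
22 [-0.021, -0.028, 0.015] [-1.1, 0.5, 1.7]
23 [-0.021, -0.028, 0.014] [-1.0, 0.5, 1.7]
24 [-0.022, -0.027, 0.013] [-1.1, 0.5, 1.8]
25 [-0.023, -0.027, 0.013] [-1.1, 0.6, 1.7]
26 [-0.024, -0.027, 0.011] [-1.1, 0.5, 1.7]
27 [-0.025, -0.026, 0.011] [-1.1, 0.5, 1.7]
28 [-0.026, -0.026, 0.011] [-1.1, 0.5, 1.7]
29 [-0.026, -0.024, 0.009] [-1.1, 0.5, 1.7]
```

First the retreat, with a check on the block.

send_rows([
  {"linear":[0,0,-0.015],"delta_rot":[0,0,0],"fingers":0.06},
  {"linear":[0,0,-0.03],"delta_rot":[0,0,0],"fingers":0.06},
  {"linear":[0,0,-0.033],"delta_rot":[0,0,0],"fingers":0.06},
  {"linear":[0,0,-0.033],"delta_rot":[0,0,0],"fingers":0.06},
  {"linear":[0,0,-0.02],"delta_rot":[0,0,0],"fingers":0.06},
])

```text
clock: 10.25
position: [0.4856, -0.5373, 0.2052]
ee_rot: [-0.304, 0.952, -0.037, 0.015]
contact_force: [0.5, -1.3, 0.2]
width: 0.0601
```

```bash
python3 - <<'E'
from mv import *
show(); save('wrist','w6.png')
for n in('wrist','side'):
  for d in manip.find_in('block_mid',n)[:3]: print(n,d['p'],np.round(d['extent']))
# expected extent of an upright block at the placing
for n in('wrist','side'):
  uv=proj(n,S([.4925,-.457],-.085,[[sx*w,sy*l,z] for w,l,z in((.019,.015,.004),(.015,.011,.109)) for sx in(-1,1) for sy in(-1,1)])); print(n,uv.min(0),uv.max(0))
E
```

```text
t 10.25 p [ 0.4856 -0.5373  0.2052] z [ 0.052  0.577 -0.815] x [ 0.997 -0.079  0.007] q [-1.09  0.82  0.75  0.36  2.08 -0.92] w 0.0601 F [ 0.5 -1.3  0.2]
wrist 0.93 [370.   0. 407.  32.]
wrist 0.8 [241. 171. 272. 232.]
wrist 0.68 [129.  29. 165.  87.]
side 0.93 [312. 178. 333. 226.]
side 0.67 [279. 292. 302. 316.]
side 0.66 [203. 262. 218. 290.]
wrist [237.79975213 168.15007608] [272.12892582 227.0256138 ]
side [280.85304212 312.33675584] [303.16406053 353.2177649 ]
```

send_rows([
  {"linear":[-0.009,-0.033,-0.01],"delta_rot":[-1.3,0.6,2.1],"fingers":0.0},
  {"linear":[-0.011,-0.036,0.0],"delta_rot":[-1.3,0.6,2.1],"fingers":0.0},
  {"linear":[-0.012,-0.036,0.002],"delta_rot":[-1.3,0.6,2.1],"fingers":0.0},
  {"linear":[-0.013,-0.036,0.004],"delta_rot":[-1.3,0.6,2.1],"fingers":0.0},
  {"linear":[-0.014,-0.035,0.002],"delta_rot":[-1.3,0.6,2.1],"fingers":0.0},
  {"linear":[-0.016,-0.034,0.001],"delta_rot":[-1.3,0.6,2.1],"fingers":0.0},
  {"linear":[-0.017,-0.034,0.001],"delta_rot":[-1.3,0.6,2.1],"fingers":0.0},
  {"linear":[-0.019,-0.034,-0.001],"delta_rot":[-1.3,0.6,2.1],"fingers":0.0},
  {"linear":[-0.019,-0.032,-0.001],"delta_rot":[-1.3,0.6,2.1],"fingers":0.0},
  {"linear":[-0.02,-0.032,-0.003],"delta_rot":[-1.3,0.6,2.1],"fingers":0.0},
  {"linear":[-0.018,-0.03,0.004],"delta_rot":[-1.4,0.6,2.2],"fingers":0.0},
  {"linear":[-0.02,-0.029,0.004],"delta_rot":[-1.4,0.7,2.2],"fingers":0.0},
])

```text
clock: 11.4
position: [0.4103, -0.1235, 0.3779]
ee_rot: [-0.177, 0.943, -0.281, -0.019]
contact_force: [0.5, 0.7, 0.4]
width: -0.0
```

```bash
python3 - <<'E'
from mv import *
show()
p,q=cur()
t,Q=pegpose(202.5-66,.03,z=.25)
m=Slerp([0,1],R.concatenate([q,Q]))
rows([((.39,.05,.38),m(.45)),(t+[0,0,.05],Q)],step=.04,ang=7)
E
```

```text
t 11.4 p [ 0.4103 -0.1235  0.3779] z [ 0.064  0.344 -0.937] x [ 0.841 -0.524 -0.135] q [-0.73  0.05  1.48  0.31  1.79 -0.1 ] w -0.0 F [0.5 0.7 0.4]
0 [-0.022, -0.025, 0.011] [-1.5, 1.1, 2.2]
1 [-0.022, -0.024, 0.011] [-1.5, 1.0, 2.1]
2 [-0.024, -0.024, 0.009] [-1.6, 1.1, 2.2]
3 [-0.025, -0.023, 0.008] [-1.5, 1.1, 2.2]
4 [-0.026, -0.023, 0.007] [-1.5, 1.0, 2.2]
5 [-0.019, -0.029, 0.016] [-1.0, 0.7, 1.5]
6 [-0.02, -0.028, 0.015] [-1.1, 0.8, 1.4]
7 [-0.021, -0.028, 0.014] [-1.0, 0.7, 1.5]
8 [-0.022, -0.028, 0.014] [-1.0, 0.7, 1.5]
9 [-0.023, -0.027, 0.013] [-1.1, 0.7, 1.4]
10 [-0.024, -0.027, 0.012] [-1.0, 0.8, 1.5]
11 [-0.024, -0.027, 0.011] [-1.1, 0.7, 1.5]
12 [-0.026, -0.026, 0.011] [-1.0, 0.7, 1.5]
13 [-0.026, -0.026, 0.009] [-1.0, 0.7, 1.4]
```

send_rows([
  {"linear":[-0.022,-0.025,0.011],"delta_rot":[-1.5,1.1,2.2],"fingers":0.0},
  {"linear":[-0.022,-0.025,0.011],"delta_rot":[-1.5,1.1,2.2],"fingers":0.0},
  {"linear":[-0.024,-0.024,0.009],"delta_rot":[-1.5,1.1,2.2],"fingers":0.0},
  {"linear":[-0.025,-0.023,0.008],"delta_rot":[-1.5,1.1,2.2],"fingers":0.0},
  {"linear":[-0.026,-0.023,0.007],"delta_rot":[-1.5,1.1,2.2],"fingers":0.0},
  {"linear":[-0.019,-0.029,0.016],"delta_rot":[-1.0,0.7,1.5],"fingers":0.0},
  {"linear":[-0.02,-0.028,0.015],"delta_rot":[-1.0,0.7,1.5],"fingers":0.0},
  {"linear":[-0.021,-0.028,0.014],"delta_rot":[-1.0,0.7,1.5],"fingers":0.0},
  {"linear":[-0.022,-0.028,0.014],"delta_rot":[-1.0,0.7,1.5],"fingers":0.0},
  {"linear":[-0.023,-0.027,0.013],"delta_rot":[-1.0,0.7,1.5],"fingers":0.0},
  {"linear":[-0.024,-0.027,0.012],"delta_rot":[-1.0,0.7,1.5],"fingers":0.0},
  {"linear":[-0.024,-0.027,0.011],"delta_rot":[-1.0,0.7,1.5],"fingers":0.0},
])

```text
clock: 12.4
position: [0.4176, 0.3293, 0.301]
ee_rot: [-0.015, 0.885, -0.466, -0.004]
contact_force: [1.4, -0.5, -0.5]
width: 0.0001
```

```bash
python3 - <<'E'
from mv import *
show()
im=save('wrist','w7.png'); overlay('wrist',im,C,TH,np.radians(-66),.02,(0,0,512,384),1.5,'w7o.png')
t,Q=pegpose(202.5-66,.03,z=.25)
rows([(t,Q)],step=.04,ang=7)
E
```

```text
t 12.4 p [0.4176 0.3293 0.301 ] z [ 0.006  0.031 -0.999] x [ 0.565 -0.824 -0.022] q [0.52 0.16 1.47 0.02 1.48 1.49] w 0.0001 F [ 1.4 -0.5 -0.5]
0 [-0.006, -0.025, 0.024] [-0.6, 0.9, 1.1]
1 [-0.006, -0.024, 0.025] [-0.7, 0.8, 1.1]
```

View pics/w7o.png

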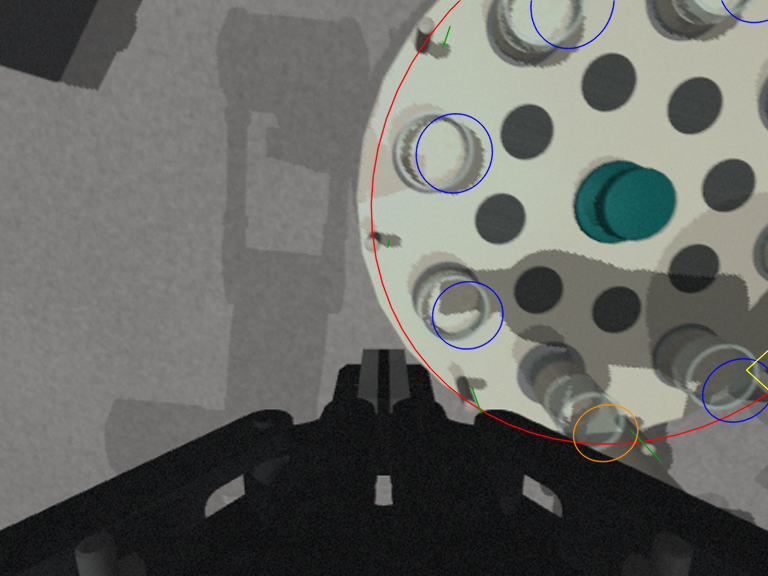

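```bash
cat > fit3.py <<'E'
from mv import *
from scipy.optimize import least_squares
K,r,t=cam('wrist'); p,q=cur(); M=q.as_matrix(); camR=r@M; cpos=M.T@(-r.T@t-p)
q1=R.from_quat([.885,-.466,-.004,-.015]); p1=np.array([.4176,.3293,.301]); r1=camR@q1.as_matrix().T; o=p1+q1.apply(cpos)
obs=np.array([(437,152),(450,302),(600,413),(725,376),(372,242),(425,28),(649,450)])/1.5
def pr(P):
    x=((P-o)@r1.T)@K.T; return x[:,:2]/x[:,2:]
def res(v):
    c,ca=v[:2],v[2]; P=[]
    # glasses: index k at polar -90+45k+ca
    for k,z in((6,.137),(7,.137),(0,.175),(1,.137)):
        b=np.radians(-90+45*k)+ca; P.append([.14*np.cos(b),.14*np.sin(b),z])
    for k in (6,5,0):
        b=np.radians(-67.5+45*k)+ca; P.append([.178*np.cos(b),.178*np.sin(b),.14])
    return (pr(S(c,TH,P))-obs).ravel()
E
python3 - <<'E'
from fit3 import *
s=least_squares(res,[.5525,.2183,-1.15],loss='soft_l1');print(s.x,np.degrees(s.x[2]));print(np.round(s.fun,1))
show()
for d in manip.masks_of('carousel','wrist')[:1]:
    cs,_=cv2.findContours(d['pixels'].astype(np.uint8),0,1); u=np.vstack(cs)[:,0].astype(float)
    u=u[(u[:,0]>2)&(u[:,1]>2)&(u[:,0]<509)&(u[:,1]<381)]
    Q=atz('wrist',u,.095)[:,:2]; print(d['p'],least_squares(lambda v:np.hypot(*(Q-v).T)-.19,[.55,.22],loss='soft_l1',f_scale=.002).x)
manip.get_image('wrist')
E
```

```text
[ 0.55165208  0.22179215 -1.12439183] -64.4229062351209
[-1.5 -1.3  2.8  5.2 -4.7  5.7 -0.6 -0.2  0.4  1.7  0.5 -2.7  1.  -1.1]
t 12.45 p [0.4183 0.3369 0.2974] z [ 0.002  0.037 -0.999] x [ 0.568 -0.823 -0.029] q [0.53 0.17 1.47 0.03 1.48 1.49] w 0.0001 F [ 1.8  6.7 -0.4]
0.75 [0.55244821 0.2235284 ]
```

```bash
sed -i 's/^C=.*/C=np.array([.552,.221]); TH=-.0856/' mv.py; python3 - <<'E'
from mv import *
t,Q=pegpose(138.1,.032,z=.24)
rows([(t,Q)],step=.03,ang=7)
E
```

```text
0 [-0.007, -0.017, 0.02] [-0.4, 0.5, 0.4]
1 [-0.007, -0.018, 0.02] [-0.3, 0.4, 0.5]
2 [-0.007, -0.017, 0.02] [-0.4, 0.5, 0.4]
```

send_rows([
  {"linear":[-0.007,-0.017,0.02],"delta_rot":[-0.5,0.6,0.5],"fingers":0.0},
  {"linear":[-0.007,-0.018,0.02],"delta_rot":[-0.5,0.6,0.5],"fingers":0.0},
  {"linear":[-0.007,-0.018,0.02],"delta_rot":[-0.5,0.6,0.5],"fingers":0.0},
  {"linear":[0,0,0],"delta_rot":[0,0,0],"fingers":0.0},
])

```text
clock: 12.88
position: [0.4464, 0.3739, 0.2372]
ee_rot: [0.008, 0.88, -0.475, 0.002]
contact_force: [0.2, -1.1, -0.7]
width: 0.0002
```

```bash
python3 - <<'E'
from mv import *
show()
t,Q=pegpose(138.1,.032,z=.175)
rows([(t,Q)],step=.03,ang=7)
E
```

```text
t 12.8833 p [0.4464 0.3739 0.2372] z [-0.003 -0.016 -1.   ] x [ 0.548 -0.836  0.012] q [ 0.59  0.29  1.46 -0.01  1.4   1.58] w 0.0002 F [ 0.2 -1.1 -0.7]
0 [-0.001, -0.002, 0.021] [0.2, -0.2, -0.0]
1 [-0.0, -0.001, 0.02] [0.2, -0.2, -0.1]
2 [-0.001, -0.001, 0.021] [0.3, -0.3, -0.0]
```

send_rows([
  {"linear":[-0.001,-0.002,0.021],"delta_rot":[0.3,-0.3,0],"fingers":0.0},
  {"linear":[0,-0.001,0.021],"delta_rot":[0.2,-0.2,0],"fingers":0.0},
  {"linear":[-0.001,-0.001,0.021],"delta_rot":[0.2,-0.2,0],"fingers":0.0},
  {"linear":[0,0,0.02],"delta_rot":[0.1,-0.1,0],"fingers":0.0},
  {"linear":[0,0,0.015],"delta_rot":[0,0,0],"fingers":0.0},
  {"linear":[0,0,0],"delta_rot":[0,0,0],"fingers":0.0},
])

```text
clock: 13.38
position: [0.4437, 0.3658, 0.1373]
ee_rot: [0.001, 0.879, -0.476, -0.001]
contact_force: [-0.1, 1.1, -0.5]
width: 0.0004
```

```bash
python3 - <<'E'
from mv import *
show()
rows([pegpose(138.1,.02)]+[pegpose(a,.016) for a in range(144,199,6)],step=.03,ang=7)
E
```

```text
t 13.3833 p [0.4437 0.3658 0.1373] z [-0.002 -0.001 -1.   ] x [ 0.547 -0.837 -0.001] q [0.57 0.34 1.64 0.   1.16 1.56] w 0.0004 F [-0.1  1.1 -0.5]
0 [-0.006, 0.001, 0.007] [0.1, 0.0, -3.9]
1 [0.001, 0.012, 0.0] [0.0, 0.0, -3.6]
2 [-0.0, 0.012, 0.0] [0.0, 0.0, -3.5]
3 [0.001, 0.019, 0.0] [0.0, 0.0, -6.0]
4 [0.001, 0.02, 0.0] [0.0, 0.1, -6.0]
5 [0.001, 0.019, 0.0] [0.0, -0.0, -6.0]
6 [0.001, 0.02, 0.0] [0.0, -0.0, -6.0]
7 [0.001, 0.019, 0.0] [0.0, -0.0, -6.0]
8 [0.001, 0.02, 0.0] [0.0, -0.0, -6.0]
9 [0.001, 0.019, 0.0] [0.0, -0.0, -6.0]
10 [0.001, 0.02, 0.0] [0.1, -0.0, -6.0]
11 [0.001, 0.019, 0.0] [-0.0, -0.0, -6.0]
```

send_rows([
  {"linear":[-0.006,0.001,0.007],"delta_rot":[0,0,-3.5],"fingers":0.0},
  {"linear":[-0.001,0.008,0.001],"delta_rot":[0,0,-3],"fingers":0.0},
  {"linear":[0,0.012,0],"delta_rot":[0,0,-3.5],"fingers":0.0},
  {"linear":[0,0.012,0],"delta_rot":[0,0,-3.7],"fingers":0.0},
  {"linear":[0.0005,0.012,0],"delta_rot":[0,0,-3.7],"fingers":0.0},
  {"linear":[0.0005,0.012,0],"delta_rot":[0,0,-3.7],"fingers":0.0},
  {"linear":[0.0005,0.012,0],"delta_rot":[0,0,-3.7],"fingers":0.0},
])

```text
clock: 13.97
position: [0.3938, 0.316, 0.1393]
ee_rot: [-0.006, 0.963, -0.269, 0.004]
contact_force: [-0.7, -0.0, -0.1]
width: 0.0002
```

```bash
cat >> mv.py <<'E'
def polar():
    show(); p,q=cur(); l=S([0,0],-TH,p-np.r_[C,0])[0]; x=S([0,0],-TH,-q.as_matrix()[:,0])[0]
    print('finger r %.4f polar %.1f yaw(out) %.1f -> ca if touching %.1f'%(np.hypot(*l[:2]),np.degrees(np.arctan2(l[1],l[0]))%360,np.degrees(np.arctan2(x[1],x[0]))%360,(np.degrees(np.arctan2(l[1],l[0]))%360)+np.degrees(.016/.187)-202.5))
E
python3 -c "from mv import *; polar()"
```

```text
t 13.9667 p [0.3938 0.316  0.1393] z [ 0.01  0.01 -1.  ] x [ 0.856 -0.517  0.004] q [0.54 0.23 1.8  0.   1.1  1.08] w 0.0002 F [-0.7 -0.  -0.1]
finger r 0.1846 polar 153.9 yaw(out) 153.7 -> ca if touching -43.7
```

```bash
cat > hol.py <<'E'
from mv import *
def holes(im,r1,o,K,c=None):
    g=cv2.GaussianBlur(cv2.cvtColor(im,cv2.COLOR_RGB2GRAY),(3,3),0); out=[]
    # predicted ring r .06-.11 local mask
    v,u=np.mgrid[0:384,0:512]; d=np.stack([u,v,np.ones_like(u)],-1)@np.linalg.inv(K).T@r1
    P=o+d*((.095-o[2])/d[...,2])[...,None]; L=P[...,:2]-(C if c is None else c); rr=np.hypot(L[...,0],L[...,1])
    m=((g<80)&(rr>.05)&(rr<.125)).astype(np.uint8)
    n,lab,st,cen=cv2.connectedComponentsWithStats(m)
    for i in range(1,n):
        if 60<st[i,4]: 
            x=L[lab==i].mean(0); w=st[i]; out.append((w[4],round(float(np.hypot(*x)),4),round(float(np.degrees(np.arctan2(x[1],x[0])-TH))%360,1),round(w[4]/(w[2]*w[3]),2)))
    return out
E
python3 - <<'E'
from hol import *
K,r,t=cam('wrist'); p,q=cur(); M=q.as_matrix(); camR=r@M; cpos=M.T@(-r.T@t-p)
q1=R.from_quat([.885,-.466,-.004,-.015]); p1=np.array([.4176,.3293,.301])
print('w7',holes(cv2.imread('pics/w7.png')[:,:,::-1],camR@q1.as_matrix().T,p1+q1.apply(cpos),K))
im=manip.get_image('wrist'); cv2.imwrite('pics/w8.png',im[:,:,::-1]); print('now',holes(im,r,-r.T@t,K))
K,r,t=cam('top'); print('top0',holes(cv2.imread('pics/top0.png')[:,:,::-1],r,-r.T@t,K)); print('topnow',holes(manip.get_image('top'),r,-r.T@t,K))
E
```

```text
w7 [(np.int32(222), 0.1204, 23.7, np.float64(0.42)), (np.int32(103), 0.1187, 73.5, np.float64(0.48)), (np.int32(964), 0.0832, 48.5, np.float64(0.79)), (np.int32(942), 0.0824, 3.4, np.float64(0.79)), (np.int32(869), 0.0838, 93.2, np.float64(0.77)), (np.int32(856), 0.0822, 317.7, np.float64(0.76)), (np.int32(758), 0.084, 137.7, np.float64(0.76)), (np.int32(866), 0.0834, 271.6, np.float64(0.75)), (np.int32(804), 0.0835, 182.3, np.float64(0.81)), (np.int32(799), 0.0829, 227.2, np.float64(0.81)), (np.int32(316), 0.1187, 249.8, np.float64(0.44)), (np.int32(165), 0.119, 206.1, np.float64(0.49))]
now [(np.int32(2948), 0.0831, 98.9, np.float64(0.82)), (np.int32(2490), 0.0837, 143.4, np.float64(0.78)), (np.int32(183), 0.1203, 159.7, np.float64(0.47)), (np.int32(9532), 0.0949, 210.6, np.float64(0.52))]
top0 [(np.int32(275), 0.0819, 277.3, np.float64(0.31))]
topnow [(np.int32(358), 0.0798, 264.1, np.float64(0.29))]
```

```bash
python3 - <<'E'
from mv import *
p,q=cur()
a=pegpose(143.5,.030,r=.176,z=.19)
rows([(p+[0,0,.05],q),a,pegpose(143.5,.030,r=.176,z=.128)],step=.03,ang=7)
E
```

```text
0 [0.0, -0.0, -0.025] [0.0, 0.0, 0.0]
1 [0.0, -0.001, -0.025] [0.0, 0.0, 0.0]
2 [0.006, -0.021, -0.0] [-0.2, -0.0, 6.6]
3 [0.005, -0.021, -0.0] [-0.3, -0.0, 6.6]
4 [0.001, -0.021, -0.0] [-0.2, -0.1, 6.6]
5 [0.0, -0.0, 0.021] [0.0, 0.0, -0.0]
6 [0.0, -0.0, 0.02] [0.0, 0.0, -0.0]
7 [0.0, -0.0, 0.021] [0.0, 0.0, -0.0]
```

send_rows([
  {"linear":[0,0,-0.025],"delta_rot":[0,0,0],"fingers":0.0},
  {"linear":[0,0,-0.025],"delta_rot":[0,0,0],"fingers":0.0},
  {"linear":[0,0,-0.01],"delta_rot":[0,0,0],"fingers":0.0},
  {"linear":[0.006,-0.021,0],"delta_rot":[-0.2,0,6.6],"fingers":0.0},
  {"linear":[0.005,-0.021,0],"delta_rot":[-0.3,0,6.6],"fingers":0.0},
  {"linear":[0.001,-0.021,0],"delta_rot":[-0.2,0,6.6],"fingers":0.0},
  {"linear":[0,0,0],"delta_rot":[0,0,0],"fingers":0.0},
])

```text
clock: 14.65
position: [0.4444, 0.3554, 0.211]
ee_rot: [-0.005, 0.894, -0.448, 0.003]
contact_force: [0.7, 1.0, 0.5]
width: -0.0
```

```bash
python3 - <<'E'
from hol import *
polar()
rows([pegpose(143.5,.030,r=.176,z=.18),pegpose(143.5,.030,r=.176,z=.128)],step=.02,ang=7)
K,r,t=cam('wrist'); print([h for h in holes(manip.get_image('wrist'),r,-r.T@t,K) if .08<h[1]<.086])
E
```

```text
t 14.65 p [0.4444 0.3554 0.211 ] z [ 0.01   0.006 -1.   ] x [ 0.598 -0.801  0.001] q [ 0.55  0.27  1.55 -0.    1.31  1.48] w -0.0 F [0.7 1.  0.5]
finger r 0.1722 polar 133.6 yaw(out) 131.6 -> ca if touching -64.0
0 [-0.002, 0.0, 0.015] [-0.3, -0.0, -1.0]
1 [-0.002, 0.001, 0.016] [-0.4, -0.1, -1.1]
2 [0.0, -0.0, 0.017] [0.0, 0.0, 0.0]
3 [0.0, -0.0, 0.018] [0.0, 0.0, 0.0]
4 [0.0, -0.0, 0.017] [0.0, 0.0, 0.0]
[(np.int32(1679), 0.082, 53.0, np.float64(0.78)), (np.int32(1495), 0.0827, 98.5, np.float64(0.79)), (np.int32(1395), 0.0839, 143.3, np.float64(0.79)), (np.int32(1213), 0.0844, 187.7, np.float64(0.76)), (np.int32(1173), 0.0838, 232.5, np.float64(0.78))]
```

send_rows([
  {"linear":[-0.002,0,0.016],"delta_rot":[-0.3,0,-1.1],"fingers":0.0},
  {"linear":[-0.002,0.001,0.016],"delta_rot":[-0.4,0,-1.1],"fingers":0.0},
  {"linear":[0,0,0.018],"delta_rot":[0,0,0],"fingers":0.0},
  {"linear":[0,0,0.018],"delta_rot":[0,0,0],"fingers":0.0},
  {"linear":[0,0,0.018],"delta_rot":[0,0,0],"fingers":0.0},
  {"linear":[0,0,0.005],"delta_rot":[0,0,0],"fingers":0.0},
  {"linear":[0,0,0],"delta_rot":[0,0,0],"fingers":0.0},
])

```text
clock: 15.28
position: [0.4379, 0.3536, 0.1212]
ee_rot: [0.001, 0.904, -0.428, 0.001]
contact_force: [0.5, -0.2, -0.2]
width: 0.0004
```

```bash
python3 - <<'E'
from hol import *
polar()
rows([pegpose(a,.016,r=.177,z=.128) for a in (142,146,150,154,158)],step=.03,ang=7)
E
```

```text
t 15.2833 p [0.4379 0.3536 0.1212] z [ 0.001 -0.002 -1.   ] x [ 0.633 -0.774  0.002] q [ 0.56  0.34  1.69 -0.    1.11  1.44] w 0.0004 F [ 0.5 -0.2 -0.2]
finger r 0.1749 polar 135.6 yaw(out) 134.2 -> ca if touching -62.0
0 [-0.002, 0.004, -0.007] [0.1, -0.1, -2.6]
1 [0.001, 0.012, 0.0] [-0.0, -0.0, -4.0]
2 [-0.0, 0.012, 0.0] [-0.0, -0.0, -4.0]
3 [0.0, 0.013, 0.0] [-0.0, -0.0, -4.0]
4 [0.001, 0.012, 0.0] [-0.0, -0.0, -4.0]
```

send_rows([
  {"linear":[-0.001,0,-0.009],"delta_rot":[0,0,-1.5],"fingers":0.0},
  {"linear":[-0.001,0.006,0],"delta_rot":[0,0,-2],"fingers":0.0},
  {"linear":[0,0.01,0],"delta_rot":[0,0,-3],"fingers":0.0},
  {"linear":[0,0.01,0],"delta_rot":[0,0,-3.2],"fingers":0.0},
])

```text
clock: 15.62
position: [0.4217, 0.3398, 0.1368]
ee_rot: [-0.004, 0.938, -0.345, 0.004]
contact_force: [0.2, -0.2, 0.5]
width: -0.0002
```

```bash
cat > chk.py <<'E'
from hol import *
polar()
K,r,t=cam('wrist'); im=manip.get_image('wrist'); h=[x for x in holes(im,r,-r.T@t,K) if .079<x[1]<.088 and x[3]>.7]
print('peg mod45:',[round((x[2])%45,1) for x in h])
E
python3 chk.py
```

```text
t 15.6167 p [0.4217 0.3398 0.1368] z [ 0.01   0.005 -1.   ] x [ 0.761 -0.648  0.005] q [ 0.55  0.29  1.73 -0.    1.12  1.26] w -0.0002 F [ 0.2 -0.2  0.5]
finger r 0.1763 polar 142.5 yaw(out) 144.5 -> ca if touching -55.1
peg mod45: [8.5, 8.8]
```

```bash
python3 - <<'E'
from hol import *
print(manip.tips_ahead); polar()
p,q=cur()
K,r,t=cam('wrist'); im=manip.get_image('wrist')
pegs=S(C,TH,[[.178*np.cos(np.radians(b)),.178*np.sin(np.radians(b)),z] for b in (98.4,143.4,188.4) for z in(.095,.14)])
tip=np.vstack([q.apply([0,0,.025])+p,p])
def mk(n,im,x0,y0,x1,y1,k):
    g=cv2.resize(im[y0:y1,x0:x1,::-1],None,fx=k,fy=k,interpolation=cv2.INTER_CUBIC)
    f=lambda P:[tuple(np.int32((u-[x0,y0])*k).tolist()) for u in proj(n,P)]
    a=f(pegs)
    for i in range(0,6,2): cv2.line(g,a[i],a[i+1],(0,0,255),1)
    a=f(tip); cv2.line(g,a[0],a[1],(0,255,0),1); return g
g1=mk('wrist',im,100,120,400,384,1.5)
K2=manip.get_image('side'); g2=mk('side',K2,150,90,262,190,3)
o=np.zeros((600,800,3),np.uint8); o[:g1.shape[0],:g1.shape[1]]=g1; o[:g2.shape[0],460:460+g2.shape[1]]=g2
K3=manip.get_image('top'); g3=mk('top',K3,60,120,210,280,1.9); o[304:304+g3.shape[0]-10,460:460+g3.shape[1]]=g3[:296]
cv2.imwrite('pics/c9.png',o)
E
```

```text
0.025
t 15.6667 p [0.4198 0.3382 0.137 ] z [ 0.008  0.003 -1.   ] x [ 0.763 -0.647  0.004] q [ 0.55  0.28  1.73 -0.    1.12  1.25] w -0.0002 F [-1.1 -1.5  1.2]
finger r 0.1767 polar 143.4 yaw(out) 144.6 -> ca if touching -54.2Traceback (most recent call last):
  File "<stdin>", line 16, in <module>
ValueError: could not broadcast input array from shape (296,285,3) into shape (294,285,3)
```

```bash
python3 - <<'E'
from hol import *
polar()
p,q=cur()
K,r,t=cam('wrist'); im=manip.get_image('wrist')
pegs=S(C,TH,[[.178*np.cos(np.radians(b)),.178*np.sin(np.radians(b)),z] for b in (98.4,143.4,188.4) for z in(.095,.14)])
tip=np.vstack([q.apply([0,0,.025])+p,p])
def mk(n,im,x0,y0,x1,y1,k):
    g=cv2.resize(im[y0:y1,x0:x1,::-1],None,fx=k,fy=k,interpolation=cv2.INTER_CUBIC)
    f=lambda P:[tuple(np.int32((u-[x0,y0])*k).tolist()) for u in proj(n,P)]
    a=f(pegs)
    for i in range(0,6,2): cv2.line(g,a[i],a[i+1],(0,0,255),1)
    a=f(tip); cv2.line(g,a[0],a[1],(0,255,0),1); return g
g1=mk('wrist',im,100,120,400,384,1.5)
K2=manip.get_image('side'); g2=mk('side',K2,150,90,262,190,3)
K3=manip.get_image('top'); g3=mk('top',K3,60,120,210,280,1.8)
o=np.zeros((600,800,3),np.uint8); o[:g1.shape[0],:g1.shape[1]]=g1; o[:g2.shape[0],460:460+g2.shape[1]]=g2
o[304:304+g3.shape[0],460:460+g3.shape[1]]=g3
cv2.imwrite('pics/c9.png',o)
E
```

```text
t 15.8167 p [0.421  0.3393 0.1358] z [ 0.009  0.004 -1.   ] x [ 0.758 -0.652  0.004] q [ 0.55  0.29  1.73 -0.    1.12  1.26] w -0.0002 F [-0.8  0.7  0.4]
finger r 0.1765 polar 142.8 yaw(out) 144.2 -> ca if touching -54.8
```

View pics/c9.png

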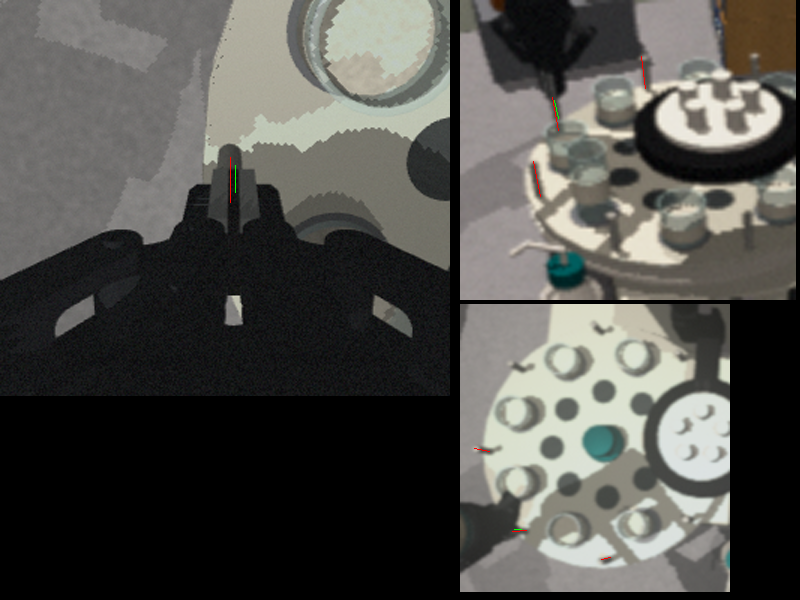

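```bash
python3 - <<'E'
from mv import *
p,q=cur()
rows([(p+[0,0,.03],q),pegpose(143.5,.026,r=.177,z=.165),pegpose(143.5,.026,r=.177,z=.128)],step=.02,ang=7)
E
```

```text
0 [0.0, -0.0, -0.015] [0.0, 0.0, 0.0]
1 [0.0, -0.0, -0.015] [0.0, 0.0, 0.0]
2 [0.001, -0.012, 0.0] [-0.2, -0.1, 4.6]
3 [-0.0, -0.012, 0.0] [-0.3, -0.1, 4.5]
4 [-0.0, 0.0, 0.019] [0.0, 0.0, 0.0]
5 [-0.0, 0.0, 0.018] [0.0, 0.0, 0.0]
```

send_rows([
  {"linear":[0,0,-0.018],"delta_rot":[0,0,0],"fingers":0.0},
  {"linear":[0,0,-0.018],"delta_rot":[0,0,0],"fingers":0.0},
  {"linear":[0.001,-0.013,0],"delta_rot":[-0.2,0,4.7],"fingers":0.0},
  {"linear":[0,-0.013,0],"delta_rot":[-0.2,0,4.7],"fingers":0.0},
  {"linear":[0,0,0.012],"delta_rot":[0,0,0],"fingers":0.0},
  {"linear":[0,0,0.018],"delta_rot":[0,0,0],"fingers":0.0},
  {"linear":[0,0,0.014],"delta_rot":[0,0,0],"fingers":0.0},
  {"linear":[0,0,0],"delta_rot":[0,0,0],"fingers":0.0},
])

```text
clock: 16.63
position: [0.4437, 0.3612, 0.1284]
ee_rot: [-0.001, 0.904, -0.428, 0.002]
contact_force: [-0.4, 0.7, -0.2]
width: 0.0001
```

```bash
python3 chk.py
```

```text
t 16.6333 p [0.4437 0.3612 0.1284] z [ 0.005 -0.    -1.   ] x [ 0.633 -0.774  0.003] q [ 0.56  0.34  1.67 -0.    1.13  1.45] w 0.0001 F [-0.4  0.7 -0.2]
finger r 0.1772 polar 132.6 yaw(out) 134.2 -> ca if touching -65.0
peg mod45: [8.2, 8.1]
```

send_rows([
  {"linear":[0,0,0.003],"delta_rot":[0,0,0],"fingers":0.0},
  {"linear":[0,0,0.003],"delta_rot":[0,0,0],"fingers":0.0},
  {"linear":[0,0,0.003],"delta_rot":[0,0,0],"fingers":0.0},
  {"linear":[0,0,0],"delta_rot":[0,0,0],"fingers":0.0},
])

```text
clock: 17.02
position: [0.4458, 0.3626, 0.1217]
ee_rot: [-0.003, 0.904, -0.429, 0.004]
contact_force: [-0.4, -0.1, 0.4]
width: -0.0002
```

send_rows([
  {"linear":[0,0,0.003],"delta_rot":[0,0,0],"fingers":0.0},
  {"linear":[0,0,0],"delta_rot":[0,0,0],"fingers":0.0},
])

```text
clock: 17.18
position: [0.4461, 0.3628, 0.1193]
ee_rot: [-0.004, 0.904, -0.429, 0.004]
contact_force: [0.2, -0.9, 0.2]
width: -0.0002
```

send_rows([
  {"linear":[0,0,0.003],"delta_rot":[0,0,0],"fingers":0.0},
  {"linear":[0,0,0],"delta_rot":[0,0,0],"fingers":0.0},
])

```text
clock: 17.35
position: [0.4463, 0.3629, 0.1165]
ee_rot: [-0.004, 0.903, -0.429, 0.004]
contact_force: [0.2, 0.2, -0.3]
width: -0.0001
```

send_rows([
  {"linear":[0,0,0.003],"delta_rot":[0,0,0],"fingers":0.0},
  {"linear":[0,0,0],"delta_rot":[0,0,0],"fingers":0.0},
])

```text
clock: 17.52
position: [0.4464, 0.363, 0.1134]
ee_rot: [-0.004, 0.903, -0.429, 0.004]
contact_force: [0.8, -0.4, -0.4]
width: 0.0001
```

send_rows([
  {"linear":[0,0.006,0],"delta_rot":[0,0,-2],"fingers":0.0},
  {"linear":[0,0.01,0],"delta_rot":[0,0,-3.2],"fingers":0.0},
  {"linear":[0,0.01,0],"delta_rot":[0,0,-3.2],"fingers":0.0},
  {"linear":[0,0.01,0],"delta_rot":[0,0,-3.2],"fingers":0.0},
  {"linear":[0,0,0],"delta_rot":[0,0,0],"fingers":0.0},
])

```text
clock: 17.93
position: [0.4251, 0.3437, 0.1137]
ee_rot: [-0.012, 0.943, -0.332, 0.008]
contact_force: [-1.1, -0.5, 1.0]
width: -0.0
```

```bash
python3 chk.py
```

```text
t 17.9333 p [0.4251 0.3437 0.1137] z [ 0.023  0.017 -1.   ] x [ 0.78  -0.626  0.007] q [0.55 0.31 1.76 0.   1.04 1.23] w -0.0 F [-1.1 -0.5  1. ]
finger r 0.1765 polar 140.9 yaw(out) 146.2 -> ca if touching -56.7
peg mod45: [13.2, 13.4]
```

```bash
python3 - <<'E'
from mv import *
rows([pegpose(a,0,r=.177,z=.114) for a in (145,149,153,157,161,165,169,173)],step=.03,ang=7)
E
```

```text
0 [-0.002, 0.014, -0.0] [-1.6, -0.4, 1.1]
1 [0.001, 0.012, -0.0] [-0.0, -0.0, -4.0]
2 [0.0, 0.012, -0.0] [-0.0, -0.0, -4.0]
3 [0.001, 0.013, -0.0] [-0.0, -0.0, -4.0]
4 [0.0, 0.012, -0.0] [-0.0, -0.0, -4.0]
5 [0.001, 0.012, -0.001] [-0.0, -0.0, -4.0]
6 [-0.0, 0.013, 0.0] [-0.0, -0.0, -4.0]
7 [0.0, 0.012, 0.0] [-0.0, -0.0, -4.0]
```

send_rows([
  {"linear":[-0.001,0.012,0],"delta_rot":[-1.6,-0.4,0.8],"fingers":0.0},
  {"linear":[0,0.012,0],"delta_rot":[0,0,-3.6],"fingers":0.0},
  {"linear":[0,0.012,0],"delta_rot":[0,0,-3.8],"fingers":0.0},
  {"linear":[0.001,0.012,0],"delta_rot":[0,0,-3.8],"fingers":0.0},
  {"linear":[0,0.012,0],"delta_rot":[0,0,-3.8],"fingers":0.0},
  {"linear":[0.001,0.012,0],"delta_rot":[0,0,-3.8],"fingers":0.0},
  {"linear":[0,0,0],"delta_rot":[0,0,0],"fingers":0.0},
])

```text
clock: 18.57
position: [0.3903, 0.2887, 0.1143]
ee_rot: [-0.005, 0.984, -0.179, 0.001]
contact_force: [-0.7, -1.0, -1.1]
width: 0.0003
```

```bash
python3 chk.py;  python3 - <<'E'
from mv import *
p,q=cur(); l=S([0,0],-TH,p-np.r_[C,0])[0]; a=np.degrees(np.arctan2(l[1],l[0]))%360
rows([pegpose(x,0,r=.177,z=.114) for x in np.arange(a+4,190,4)],step=.03,ang=7)
E
```

```text
t 18.5667 p [0.3903 0.2887 0.1143] z [ 0.004  0.01  -1.   ] x [ 0.936 -0.352  0.001] q [0.49 0.23 1.87 0.01 1.03 0.84] w 0.0003 F [-0.7 -1.  -1.1]
finger r 0.1753 polar 162.2 yaw(out) 164.3 -> ca if touching -35.4
peg mod45: [35.0, 34.7]
0 [-0.002, 0.012, 0.0] [-0.7, -0.1, -1.6]
1 [0.0, 0.013, 0.0] [0.0, 0.0, -4.0]
2 [0.001, 0.012, 0.0] [0.0, 0.0, -4.0]
3 [0.0, 0.012, 0.0] [0.0, 0.0, -4.0]
4 [0.001, 0.013, 0.0] [0.0, 0.0, -4.0]
5 [0.0, 0.012, 0.0] [0.0, 0.0, -4.0]
6 [0.001, 0.012, 0.0] [0.0, 0.0, -4.0]
```

send_rows([
  {"linear":[-0.002,0.012,0],"delta_rot":[-0.7,-0.1,-1.8],"fingers":0.0},
  {"linear":[0,0.012,0],"delta_rot":[0,0,-3.8],"fingers":0.0},
  {"linear":[0.001,0.012,0],"delta_rot":[0,0,-3.8],"fingers":0.0},
  {"linear":[0,0.012,0],"delta_rot":[0,0,-3.8],"fingers":0.0},
  {"linear":[0.001,0.012,0],"delta_rot":[0,0,-3.8],"fingers":0.0},
  {"linear":[0,0.008,0],"delta_rot":[0,0,-2.5],"fingers":0.0},
  {"linear":[0,0,0],"delta_rot":[0,0,0],"fingers":0.0},
])

```text
clock: 19.2
position: [0.3802, 0.2268, 0.1151]
ee_rot: [-0.001, 1.0, -0.011, 0.002]
contact_force: [0.3, -0.5, -1.2]
width: -0.0001
```

```bash
python3 chk.py
```

```text
t 19.2 p [0.3802 0.2268 0.1151] z [ 0.004  0.002 -1.   ] x [ 1.    -0.022  0.004] q [0.38 0.17 1.95 0.   1.01 0.4 ] w -0.0001 F [ 0.3 -0.5 -1.2]
finger r 0.1719 polar 183.0 yaw(out) 183.6 -> ca if touching -14.6
peg mod45: [8.2, 7.7]
```

send_rows([
  {"linear":[-0.003,0.01,0],"delta_rot":[0,0,-2.5],"fingers":0.0},
  {"linear":[-0.001,0.01,0],"delta_rot":[0,0,-3],"fingers":0.0},
  {"linear":[0,0,0],"delta_rot":[0,0,0],"fingers":0.0},
])

```text
clock: 19.5
position: [0.3815, 0.2137, 0.1158]
ee_rot: [-0.007, 0.999, 0.033, 0.006]
contact_force: [0.3, 0.0, -0.6]
width: 0.0001
```

```bash
python3 chk.py
```

```text
t 19.5 p [0.3815 0.2137 0.1158] z [ 0.012  0.014 -1.   ] x [0.998 0.066 0.013] q [0.34 0.16 1.97 0.01 1.   0.27] w 0.0001 F [ 0.3  0.  -0.6]
finger r 0.1707 polar 187.3 yaw(out) 188.7 -> ca if touching -10.3
peg mod45: [14.2, 13.7]
```

send_rows([
  {"linear":[-0.003,0.009,0],"delta_rot":[-0.4,0,-1.5],"fingers":0.0},
  {"linear":[-0.001,0.008,0],"delta_rot":[0,0,-2.5],"fingers":0.0},
  {"linear":[0,0,0],"delta_rot":[0,0,0],"fingers":0.0},
])

```text
clock: 19.8
position: [0.3812, 0.1998, 0.1162]
ee_rot: [-0.004, 0.998, 0.065, 0.008]
contact_force: [0.0, -0.1, 0.6]
width: -0.0001
```

```bash
python3 chk.py
```

```text
t 19.8 p [0.3812 0.1998 0.1162] z [ 0.015  0.01  -1.   ] x [0.992 0.129 0.016] q [0.32 0.15 1.98 0.01 0.99 0.19] w -0.0001 F [ 0.  -0.1  0.6]
finger r 0.1721 polar 192.0 yaw(out) 192.3 -> ca if touching -5.6
peg mod45: [18.7, 18.1]
```

send_rows([
  {"linear":[-0.001,0.008,0],"delta_rot":[0,0,-2],"fingers":0.0},
  {"linear":[0,0,0],"delta_rot":[0,0,0],"fingers":0.0},
  {"linear":[0,-0.008,0],"delta_rot":[0,0,0],"fingers":0.0},
  {"linear":[0,0,-0.03],"delta_rot":[0,0,0],"fingers":0.0},
  {"linear":[0,0,-0.035],"delta_rot":[0,0,0],"fingers":0.0},
  {"linear":[0,0,-0.035],"delta_rot":[0,0,0],"fingers":0.0},
  {"linear":[0,-0.01,-0.035],"delta_rot":[0,0,0],"fingers":0.0},
  {"linear":[0,-0.01,-0.03],"delta_rot":[0,0,0],"fingers":0.0},
  {"linear":[0,0,0],"delta_rot":[0,0,0],"fingers":0.0},
  {"linear":[0,0,0],"delta_rot":[0,0,0],"fingers":0.0},
])

```text
clock: 20.68
position: [0.3732, 0.2279, 0.2881]
ee_rot: [-0.006, 0.997, 0.072, 0.005]
contact_force: [0.1, -0.9, -1.1]
width: -0.0004
```

```bash
python3 chk.py
```

```text
t 20.6833 p [0.3732 0.2279 0.2881] z [ 0.009  0.013 -1.   ] x [0.99  0.143 0.011] q [0.38 0.02 1.66 0.01 1.44 0.24] w -0.0004 F [ 0.1 -0.9 -1.1]
finger r 0.1789 polar 182.7 yaw(out) 193.1 -> ca if touching -14.9
peg mod45: [23.3, 23.3, 23.0, 22.9, 22.4, 22.3, 22.1, 21.8]
```

```bash
python3 - <<'E'
from mv import *
p,q=cur(); Q=ori(35)
A=S(C,TH,[0,-.50,.23])[0]; print(A,S(C,TH,[0,-.47,.092])[0])
m=Slerp([0,1],R.concatenate([q,Q]))
rows([((.37,.12,.38),m(.25)),((.41,-.12,.38),m(.7)),(A,Q)],step=.036,ang=7)
E
```

```text
[ 0.50925225 -0.27716928  0.23      ] [ 0.51181711 -0.24727912  0.092     ]
0 [-0.004, 0.026, -0.023] [2.1, 0.2, 0.8]
1 [-0.004, 0.026, -0.025] [2.2, 0.2, 0.8]
2 [-0.004, 0.025, -0.025] [2.1, 0.2, 0.8]
3 [-0.003, 0.023, -0.026] [2.1, 0.3, 0.8]
4 [0.003, 0.034, -0.006] [2.2, 0.2, 0.8]
5 [0.003, 0.034, -0.006] [2.2, 0.2, 0.9]
6 [0.004, 0.034, -0.008] [2.2, 0.2, 0.8]
7 [0.004, 0.033, -0.01] [2.2, 0.3, 0.8]
8 [0.005, 0.033, -0.011] [2.2, 0.2, 0.9]
9 [0.005, 0.032, -0.011] [2.2, 0.2, 0.8]
10 [0.006, 0.032, -0.013] [2.1, 0.2, 0.8]
11 [0.014, 0.029, 0.01] [1.5, 0.1, 0.6]
12 [0.015, 0.03, 0.01] [1.4, 0.2, 0.5]
13 [0.014, 0.029, 0.009] [1.5, 0.1, 0.6]
14 [0.015, 0.029, 0.008] [1.5, 0.2, 0.5]
15 [0.015, 0.03, 0.008] [1.4, 0.1, 0.6]
16 [0.016, 0.03, 0.006] [1.5, 0.2, 0.5]
17 [0.016, 0.029, 0.007] [1.5, 0.1, 0.6]
```

send_rows([
  {"linear":[-0.004,0.02,-0.023],"delta_rot":[2.1,0.2,0.8],"fingers":0.0},
  {"linear":[-0.004,0.026,-0.025],"delta_rot":[2.1,0.2,0.8],"fingers":0.0},
  {"linear":[-0.004,0.025,-0.025],"delta_rot":[2.1,0.2,0.8],"fingers":0.0},
  {"linear":[-0.003,0.023,-0.026],"delta_rot":[2.1,0.2,0.8],"fingers":0.0},
  {"linear":[0.003,0.034,-0.006],"delta_rot":[2.2,0.2,0.8],"fingers":0.0},
  {"linear":[0.003,0.034,-0.006],"delta_rot":[2.2,0.2,0.8],"fingers":0.0},
  {"linear":[0.004,0.034,-0.008],"delta_rot":[2.2,0.2,0.8],"fingers":0.0},
  {"linear":[0.004,0.033,-0.01],"delta_rot":[2.2,0.2,0.8],"fingers":0.0},
  {"linear":[0.005,0.033,-0.011],"delta_rot":[2.2,0.2,0.8],"fingers":0.0},
  {"linear":[0.005,0.032,-0.011],"delta_rot":[2.2,0.2,0.8],"fingers":0.0},
  {"linear":[0.006,0.032,-0.013],"delta_rot":[2.2,0.2,0.8],"fingers":0.0},
  {"linear":[0.014,0.029,0.005],"delta_rot":[1.5,0.1,0.6],"fingers":0.0},
])

```text
clock: 21.73
position: [0.4186, -0.1449, 0.3493]
ee_rot: [-0.238, 0.971, -0.016, -0.0]
contact_force: [1.1, -0.8, -0.2]
width: -0.0001
```

```bash
python3 - <<'E'
from mv import *
show(); Q=ori(35)
rows([(S(C,TH,[0,-.50,.21])[0],Q)],step=.034,ang=7)
E
```

```text
t 21.7333 p [ 0.4186 -0.1449  0.3493] z [ 0.007  0.463 -0.886] x [ 1.    -0.03  -0.008] q [-0.78  0.16  1.46  0.35  1.85 -0.71] w -0.0001 F [ 1.1 -0.8 -0.2]
0 [0.014, 0.026, 0.009] [1.1, 0.3, 0.4]
1 [0.013, 0.025, 0.009] [1.0, 0.3, 0.3]
2 [0.014, 0.026, 0.008] [1.1, 0.3, 0.4]
3 [0.014, 0.026, 0.007] [1.0, 0.3, 0.3]
4 [0.015, 0.025, 0.008] [1.1, 0.3, 0.4]
5 [0.014, 0.026, 0.007] [1.1, 0.2, 0.3]
6 [0.014, 0.026, 0.006] [1.0, 0.3, 0.4]
```

send_rows([
  {"linear":[0.014,0.026,0.009],"delta_rot":[1.1,0.3,0.4],"fingers":0.0},
  {"linear":[0.014,0.026,0.009],"delta_rot":[1.1,0.3,0.4],"fingers":0.0},
  {"linear":[0.014,0.026,0.008],"delta_rot":[1.1,0.3,0.4],"fingers":0.0},
  {"linear":[0.014,0.026,0.008],"delta_rot":[1.1,0.3,0.4],"fingers":0.0},
  {"linear":[0.015,0.026,0.008],"delta_rot":[1.1,0.3,0.4],"fingers":0.0},
  {"linear":[0.014,0.026,0.007],"delta_rot":[1.1,0.3,0.4],"fingers":0.0},
  {"linear":[0.014,0.026,0.006],"delta_rot":[1.1,0.3,0.4],"fingers":0.0},
  {"linear":[0.004,0.006,0],"delta_rot":[0.4,0,0.2],"fingers":0.0},
  {"linear":[0,0,0],"delta_rot":[0,0,0],"fingers":0.0},
])

```text
clock: 22.48
position: [0.5103, -0.2936, 0.1734]
ee_rot: [-0.32, 0.945, -0.064, 0.001]
contact_force: [-0.3, 0.1, 0.2]
width: -0.0001
```

```bash
python3 - <<'E'
from mv import *
show(); p,q=cur(); print('local tcp',S([0,0],-TH,p-np.r_[C,0]))
manip.get_image('wrist')
for d in manip.masks_of('reading_head','wrist')[:1]:
    e=d['extent']; print(d['p'],e)
    m=d['pixels']; rw=m.sum(1); print([(i,int(rw[i]),np.nonzero(m[i])[0][[0,-1]].tolist()) for i in range(0,384,8) if rw[i]])
# expected plate corners in image for travels
for tr in(0,.01,.02,.03): print(tr,np.round(proj('wrist',S(C,TH,[[sx,-.45+tr,z] for z in(.064,.118) for sx in(-.09,.09)]))).tolist())
rows([(S(C,TH,[0,-.50,.21])[0],ori(35)),(S(C,TH,[0,-.475,.092])[0],ori(35))],step=.03,ang=7)
E
```

```text
t 22.4833 p [ 0.5103 -0.2936  0.1734] z [ 0.043  0.604 -0.796] x [ 0.992 -0.121 -0.039] q [-0.9   0.56  1.36  0.42  1.72 -0.81] w -0.0001 F [-0.3  0.1  0.2]
local tcp [[ 0.00241048 -0.51631899  0.17338332]]
0.93 [140.0, 12.0, 450.8, 240.9]
[(16, 16, [280, 295]), (24, 33, [195, 296]), (32, 36, [194, 297]), (40, 41, [194, 298]), (48, 45, [193, 299]), (56, 43, [193, 300]), (64, 42, [192, 301]), (72, 42, [192, 302]), (80, 104, [192, 308]), (88, 124, [186, 309]), (96, 164, [186, 349]), (104, 168, [185, 352]), (112, 167, [187, 353]), (120, 167, [189, 355]), (128, 165, [192, 356]), (136, 163, [196, 358]), (144, 200, [165, 364]), (152, 202, [161, 362]), (160, 220, [139, 358]), (168, 209, [145, 353]), (176, 199, [151, 349]), (184, 157, [158, 343]), (192, 31, [214, 345]), (200, 36, [214, 346]), (208, 32, [214, 347]), (216, 4, [346, 349]), (224, 4, [348, 351]), (232, 83, [351, 433])]
0 [[159.0, 211.0], [354.0, 202.0], [136.0, 187.0], [372.0, 176.0]]
0.01 [[160.0, 201.0], [352.0, 192.0], [137.0, 175.0], [370.0, 164.0]]
0.02 [[161.0, 191.0], [350.0, 182.0], [139.0, 164.0], [367.0, 153.0]]
0.03 [[161.0, 182.0], [349.0, 173.0], [140.0, 153.0], [365.0, 142.0]]
0 [-0.002, -0.016, -0.009] [-1.1, 0.3, -1.4]
1 [-0.001, -0.017, -0.01] [-1.1, 0.3, -1.5]
2 [-0.0, 0.009, 0.022] [0.0, -0.0, 0.0]
3 [-0.0, 0.01, 0.022] [0.0, -0.0, 0.0]
4 [-0.0, 0.009, 0.023] [0.0, -0.0, 0.0]
5 [-0.0, 0.01, 0.022] [0.0, -0.0, 0.0]
6 [-0.0, 0.009, 0.022] [0.0, -0.0, 0.0]
```

```bash
python3 - <<'E'
from mv import *
rows([(S(C,TH,[-.0005,-.475,.094])[0],ori(35))],step=.02,ang=7)
E
```

```text
0 [-0.0, 0.003, 0.018] [-0.4, 0.1, -0.6]
1 [-0.0, 0.004, 0.018] [-0.5, 0.1, -0.5]
2 [-0.001, 0.003, 0.018] [-0.4, 0.1, -0.6]
3 [0.0, 0.003, 0.017] [-0.5, 0.2, -0.6]
4 [-0.0, 0.003, 0.018] [-0.4, 0.1, -0.6]
```

send_rows([
  {"linear":[0,0.003,0.018],"delta_rot":[-0.5,0.1,-0.6],"fingers":0.0},
  {"linear":[0,0.003,0.018],"delta_rot":[-0.5,0.1,-0.6],"fingers":0.0},
  {"linear":[-0.001,0.003,0.018],"delta_rot":[-0.5,0.1,-0.6],"fingers":0.0},
  {"linear":[0,0.003,0.017],"delta_rot":[-0.5,0.2,-0.6],"fingers":0.0},
  {"linear":[0,0.003,0.016],"delta_rot":[-0.5,0.1,-0.6],"fingers":0.0},
  {"linear":[0,0,0],"delta_rot":[0,0,0],"fingers":0.0},
])

```text
clock: 23.08
position: [0.5109, -0.246, 0.1052]
ee_rot: [-0.293, 0.955, -0.035, 0.017]
contact_force: [-0.7, 0.9, 0.5]
width: -0.0003
```

```bash
cat > loc.py <<'E'
from mv import *
import sys
show(); p,q=cur(); l=S([0,0],-TH,p-np.r_[C,0])[0]; print('local tcp',np.round(l,4)); f=manip.get_state()['contact_force']; print('F local',np.round(S([0,0],-TH,f)[0],1))
if len(sys.argv)>1: rows([(S(C,TH,[-.0005,float(sys.argv[1]),.094])[0],ori(35))],step=float(sys.argv[2]),ang=7)
E
python3 loc.py -.445 .01
```

```text
t 23.0833 p [ 0.5109 -0.246   0.1052] z [ 0.054  0.559 -0.827] x [ 0.997 -0.077  0.013] q [-0.85  0.55  1.54  0.42  1.49 -0.91] w -0.0003 F [-0.7  0.9  0.5]
local tcp [-0.001  -0.4688  0.1052]
F local [-0.8  0.8  0.5]
0 [0.0, -0.004, 0.008] [0.3, -0.1, 0.3]
1 [0.0, -0.005, 0.007] [0.3, -0.1, 0.2]
2 [0.001, -0.004, 0.008] [0.2, -0.1, 0.3]
```

send_rows([
  {"linear":[0,-0.001,0.009],"delta_rot":[0.3,-0.1,0.3],"fingers":0.0},
  {"linear":[0,-0.002,0.008],"delta_rot":[0.3,-0.1,0.3],"fingers":0.0},
  {"linear":[0,-0.006,0.005],"delta_rot":[0.2,-0.1,0.2],"fingers":0.0},
  {"linear":[0,-0.007,0.005],"delta_rot":[0,0,0],"fingers":0.0},
  {"linear":[0,0,0],"delta_rot":[0,0,0],"fingers":0.0},
])

```text
clock: 23.5
position: [0.5147, -0.2141, 0.0977]
ee_rot: [-0.299, 0.953, -0.04, 0.015]
contact_force: [-0.3, -0.1, 0.2]
width: 0.0002
```

```bash
python3 loc.py -.40 .012
```

```text
t 23.5 p [ 0.5147 -0.2141  0.0977] z [ 0.054  0.568 -0.821] x [ 0.996 -0.086  0.006] q [-0.81  0.54  1.59  0.45  1.45 -0.89] w 0.0002 F [-0.3 -0.1  0.2]
local tcp [ 1.000e-04 -4.367e-01  9.770e-02]
F local [-0.3 -0.2  0.2]
0 [-0.0, -0.007, 0.006] [0.0, -0.1, 0.0]
1 [-0.0, -0.007, 0.006] [0.1, -0.0, 0.1]
2 [-0.0, -0.007, 0.006] [0.0, -0.1, 0.0]
3 [-0.001, -0.007, 0.006] [0.1, -0.1, 0.1]
```

send_rows([
  {"linear":[0,-0.006,0.005],"delta_rot":[0,0,0],"fingers":0.0},
  {"linear":[0,-0.006,0.005],"delta_rot":[0,0,0],"fingers":0.0},
  {"linear":[0,-0.006,0.005],"delta_rot":[0,0,0],"fingers":0.0},
  {"linear":[0,-0.006,0.005],"delta_rot":[0,0,0],"fingers":0.0},
  {"linear":[0,-0.006,0.004],"delta_rot":[0,0,0],"fingers":0.0},
  {"linear":[0,-0.006,0.004],"delta_rot":[0,0,0],"fingers":0.0},
])

```text
clock: 24.0
position: [0.5207, -0.1716, 0.0961]
ee_rot: [-0.293, 0.955, -0.04, 0.018]
contact_force: [-1.3, -3.3, 2.2]
width: 0.0004
```

```bash
cat >> loc.py <<'E'
manip.get_image('wrist')
for d in manip.masks_of('reading_head','wrist')[:1]:
    m=d['pixels']; e=d['extent']; print('head',round(d['p'],2),np.round(e))
    # plate corners from mask: widest row
    ys,xs=np.nonzero(m); iL=xs.argmin(); iR=xs.argmax(); uv=np.array([(xs[iL],ys[ys<0.99*384][0] if 0 else int(np.median(ys[xs==xs[iL]]))),(xs[iR],int(np.median(ys[xs==xs[iR]])))],float)
    print('corners local',np.round(S([0,0],-TH,atz('wrist',uv,.118)-np.r_[C,0]),4).tolist())
E
python3 loc.py -.36 .012
```

```text
t 24.0 p [ 0.5207 -0.1716  0.0961] z [ 0.059  0.557 -0.828] x [ 0.996 -0.088  0.012] q [-0.76  0.51  1.66  0.47  1.39 -0.86] w 0.0004 F [-1.3 -3.3  2.2]
local tcp [ 0.0024 -0.3938  0.0961]
F local [-1.  -3.4  2.2]
0 [-0.001, -0.009, 0.007] [0.3, -0.2, 0.1]
1 [-0.001, -0.009, 0.007] [0.3, -0.2, 0.1]
2 [-0.001, -0.009, 0.007] [0.3, -0.2, 0.1]
head 0.97 [ 51.   0. 511. 323.]
corners local [[-0.0899, -0.387, 0.118], [0.1079, -0.423, 0.118]]
```

send_rows([
  {"linear":[-0.001,-0.007,0.005],"delta_rot":[0.2,-0.2,0.1],"fingers":0.0},
  {"linear":[-0.001,-0.007,0.005],"delta_rot":[0.2,-0.2,0.1],"fingers":0.0},
  {"linear":[-0.001,-0.007,0.005],"delta_rot":[0.2,-0.2,0.1],"fingers":0.0},
  {"linear":[0,-0.007,0.005],"delta_rot":[0,0,0],"fingers":0.0},
  {"linear":[0,-0.007,0.005],"delta_rot":[0,0,0],"fingers":0.0},
  {"linear":[0,-0.007,0.005],"delta_rot":[0,0,0],"fingers":0.0},
])

```text
clock: 24.6
position: [0.524, -0.1165, 0.0954]
ee_rot: [-0.299, 0.953, -0.042, 0.014]
contact_force: [-1.1, -3.2, 3.2]
width: -0.0001
```

```bash
python3 loc.py -.31 .012
```

```text
t 24.6 p [ 0.524  -0.1165  0.0954] z [ 0.052  0.568 -0.821] x [ 0.996 -0.089  0.002] q [-0.69  0.48  1.72  0.5   1.35 -0.82] w -0.0001 F [-1.1 -3.2  3.2]
local tcp [ 0.001  -0.3386  0.0954]
F local [-0.8 -3.2  3.2]
0 [-0.001, -0.008, 0.006] [0.1, -0.1, -0.0]
1 [-0.0, -0.007, 0.006] [0.0, -0.0, -0.1]
2 [-0.001, -0.008, 0.005] [0.1, -0.1, 0.0]
head 0.75 [ 52.   1. 512. 324.]
corners local [[-0.0915, -0.3313, 0.118], [0.1039, -0.3693, 0.118]]
```

send_rows([
  {"linear":[-0.001,-0.007,0.005],"delta_rot":[0.1,-0.1,0],"fingers":0.0},
  {"linear":[0,-0.007,0.005],"delta_rot":[0,0,0],"fingers":0.0},
  {"linear":[-0.001,-0.007,0.005],"delta_rot":[0.1,-0.1,0],"fingers":0.0},
  {"linear":[0,-0.007,0.005],"delta_rot":[0,0,0],"fingers":0.0},
  {"linear":[0,-0.007,0.005],"delta_rot":[0,0,0],"fingers":0.0},
])

```text
clock: 25.12
position: [0.5259, -0.071, 0.0945]
ee_rot: [-0.3, 0.953, -0.042, 0.012]
contact_force: [0.1, -3.2, 2.5]
width: -0.0002
```

```bash
python3 loc.py -.27 .008
```

```text
t 25.1167 p [ 0.5259 -0.071   0.0945] z [ 0.049  0.57  -0.82 ] x [ 0.996 -0.087 -0.001] q [-0.63  0.46  1.77  0.53  1.3  -0.79] w -0.0002 F [ 0.1 -3.2  2.5]
local tcp [-0.001  -0.2931  0.0945]
F local [ 0.4 -3.2  2.5]
0 [0.0, -0.006, 0.005] [0.0, 0.0, -0.0]
1 [0.0, -0.006, 0.004] [0.1, 0.0, -0.1]
2 [0.0, -0.007, 0.005] [-0.0, 0.0, 0.0]
head 0.59 [ 53.   0. 502. 327.]
corners local [[-0.0926, -0.2848, 0.118], [0.0974, -0.3251, 0.118]]
```

send_rows([
  {"linear":[0,-0.006,0.005],"delta_rot":[0,0,0],"fingers":0.0},
  {"linear":[0,-0.006,0.005],"delta_rot":[0,0,0],"fingers":0.0},
  {"linear":[0,-0.006,0.004],"delta_rot":[0,0,0],"fingers":0.0},
  {"linear":[0,0,0],"delta_rot":[0,0,0],"fingers":0.0},
])

```text
clock: 25.55
position: [0.5269, -0.0448, 0.0928]
ee_rot: [-0.301, 0.953, -0.041, 0.011]
contact_force: [0.3, 0.6, -0.1]
width: 0.0
```

```bash
python3 loc.py
```

```text
t 25.55 p [ 0.5269 -0.0448  0.0928] z [ 0.046  0.572 -0.819] x [ 0.996 -0.085 -0.003] q [-0.59  0.45  1.79  0.55  1.28 -0.77] w 0.0 F [ 0.3  0.6 -0.1]
local tcp [-0.0022 -0.267   0.0928]
F local [ 0.2  0.6 -0.1]
head 0.69 [ 54.   0. 512. 328.]
corners local [[-0.0913, -0.2599, 0.118], [0.099, -0.3022, 0.118]]
```

Face at about 260; ~10 mm to go, in small steps.

send_rows([
  {"linear":[0.001,-0.003,0.002],"delta_rot":[0,0,0],"fingers":0.0},
  {"linear":[0,-0.003,0.002],"delta_rot":[0,0,0],"fingers":0.0},
])

```text
clock: 25.82
position: [0.5289, -0.0395, 0.0923]
ee_rot: [-0.299, 0.953, -0.041, 0.011]
contact_force: [-0.1, -4.1, 2.2]
width: 0.0001
```

send_rows([
  {"linear":[0,-0.002,0.0015],"delta_rot":[0,0,0],"fingers":0.0},
])

```text
clock: 25.9
position: [0.5295, -0.0372, 0.0923]
ee_rot: [-0.299, 0.953, -0.041, 0.012]
contact_force: [-1.1, -3.6, 2.5]
width: 0.0001
```

send_rows([
  {"linear":[0,-0.002,0.0015],"delta_rot":[0,0,0],"fingers":0.0},
])

```text
clock: 25.98
position: [0.53, -0.0349, 0.0923]
ee_rot: [-0.299, 0.953, -0.041, 0.012]
contact_force: [0.2, -2.4, 1.4]
width: 0.0
```

```bash
python3 loc.py
```

```text
t 25.9833 p [ 0.53   -0.0349  0.0923] z [ 0.048  0.569 -0.821] x [ 0.996 -0.086 -0.002] q [-0.57  0.45  1.8   0.56  1.26 -0.75] w 0.0 F [ 0.2 -2.4  1.4]
local tcp [ 0.     -0.2569  0.0923]
F local [ 0.4 -2.4  1.4]
head 0.6 [ 55.   0. 512. 326.]
corners local [[-0.0904, -0.2493, 0.118], [0.1009, -0.2897, 0.118]]
```

send_rows([
  {"linear":[0,-0.002,0.0015],"delta_rot":[0,0,0],"fingers":0.0},
])

```text
clock: 26.17
position: [0.5305, -0.0338, 0.092]
ee_rot: [-0.297, 0.954, -0.041, 0.013]
contact_force: [-1.0, -15.3, 8.6]
width: -0.0002
```

send_rows([
  {"linear":[0,-0.002,0.0015],"delta_rot":[0,0,0],"fingers":0.0},
])

```text
clock: 26.25
position: [0.5316, -0.034, 0.092]
ee_rot: [-0.295, 0.955, -0.041, 0.014]
contact_force: [-4.0, -13.3, 9.8]
width: 0.0002
```

send_rows([
  {"linear":[0,0.006,-0.004],"delta_rot":[0,0,0],"fingers":0.0},
  {"linear":[0,0.012,-0.012],"delta_rot":[0,0,0],"fingers":0.0},
  {"linear":[0,0.012,-0.02],"delta_rot":[0,0,0],"fingers":0.0},
  {"linear":[0,0.012,-0.03],"delta_rot":[0,0,0],"fingers":0.0},
  {"linear":[0,0.012,-0.033],"delta_rot":[0,0,0],"fingers":0.0},
  {"linear":[0,0.012,-0.033],"delta_rot":[0,0,0],"fingers":0.0},
  {"linear":[0,0.01,-0.033],"delta_rot":[0,0,0],"fingers":0.0},
  {"linear":[0,0,-0.025],"delta_rot":[0,0,0],"fingers":0.0},
  {"linear":[0,0,0],"delta_rot":[0,0,0],"fingers":0.0},
  {"linear":[0,0,0],"delta_rot":[0,0,0],"fingers":0.0},
])

```text
clock: 27.08
position: [0.5118, -0.2054, 0.2069]
ee_rot: [-0.303, 0.952, -0.041, 0.007]
contact_force: [-0.3, 0.1, 0.7]
width: -0.0002
```

```bash
python3 loc.py; python3 - <<'E'
from hol import *
K,r,t=cam('wrist'); im=save('wrist','w10.png')
print('holes wrist',[x for x in holes(im,r,-r.T@t,K) if .078<x[1]<.09])
for th in('block_mid','tall_glass','reading_head','beaker_a','wash_bottle','weighing_bottle'):
    for n in('top','side'):
        manip.get_image(n)
        print(th,n,[(round(d['p'],2),np.round(d['extent']).tolist()) for d in manip.find_in(th,n)[:4] if d['p']>.3])
save('top','t10.png');save('side','s10.png')
print('expected plate home wrist',np.round(proj('wrist',S(C,TH,[[sx,-.25,.118] for sx in(-.09,.09)]))).tolist())
for n in('side','top'):
  uv=proj(n,S([.4925,-.457],-.085,[[sx*w,sy*l,z] for w,l,z in((.019,.015,.004),(.015,.011,.109)) for sx in(-1,1) for sy in(-1,1)])); print(n,uv.min(0),uv.max(0))
E
```

```text
t 27.0833 p [ 0.5118 -0.2054  0.2069] z [ 0.038  0.576 -0.816] x [ 0.997 -0.083 -0.012] q [-0.81  0.44  1.47  0.44  1.67 -0.78] w -0.0002 F [-0.3  0.1  0.7]
local tcp [-0.0036 -0.4283  0.2069]
F local [-0.3  0.   0.7]
head 0.63 [170.   0. 420. 183.]
corners local [[-0.0899, -0.246, 0.118], [0.1354, -0.3487, 0.118]]
holes wrist []
block_mid top [(0.67, [70.0, 131.0, 200.0, 268.0]), (0.61, [257.0, 123.0, 277.0, 150.0]), (0.58, [301.0, 257.0, 314.0, 261.0]), (0.33, [338.0, 248.0, 346.0, 291.0])]
block_mid side [(0.75, [282.0, 314.0, 305.0, 353.0]), (0.75, [308.0, 176.0, 331.0, 229.0]), (0.58, [201.0, 262.0, 217.0, 290.0])]
tall_glass top [(0.65, [71.0, 132.0, 201.0, 269.0])]
tall_glass side [(0.86, [172.0, 108.0, 272.0, 187.0])]
reading_head top [(0.78, [212.0, 171.0, 240.0, 232.0])]
reading_head side [(0.86, [214.0, 158.0, 295.0, 214.0])]
beaker_a top [(0.85, [226.0, 149.0, 244.0, 168.0]), (0.62, [263.0, 253.0, 285.0, 268.0]), (0.34, [341.0, 248.0, 342.0, 292.0])]
beaker_a side [(0.91, [191.0, 232.0, 211.0, 262.0]), (0.62, [280.0, 190.0, 297.0, 212.0])]
wash_bottle top [(0.56, [206.0, 251.0, 231.0, 280.0])]
wash_bottle side [(0.81, [178.0, 172.0, 201.0, 224.0])]
weighing_bottle top []
weighing_bottle side [(0.72, [270.0, 291.0, 288.0, 320.0])]
expected plate home wrist [[169.0, 86.0], [353.0, 85.0]]
side [280.85304212 312.33675584] [303.16406053 353.2177649 ]
top [367.72494594 205.0467446 ] [389.90982299 220.20963777]
```

```bash
sed -i 's/c=None):/c=None,th=80,mn=60):/; s/(g<80)/(g<th)/; s/if 60<st/if mn<st/' hol.py; python3 - <<'E'
from hol import *
for n,c in(('top',None),):
    K,r,t=cam(n)
    for f in('top0','t10'):
        for th in (110,130): print(f,th,[(x[1],round(x[2]%45,1)) for x in holes(cv2.imread(f'pics/{f}.png')[:,:,::-1],r,-r.T@t,K,th=th,mn=25) if .07<x[1]<.095 and x[3]>.6])
s=manip.get_state();print(s['clock'])
E
```

```text
top0 110 [(0.0814, 3.0), (0.0815, 3.8), (0.0828, 4.2), (0.0841, 4.1), (0.0847, 2.0), (0.085, 2.9)]
top0 130 [(0.0815, 2.5), (0.0818, 3.6), (0.0827, 4.0), (0.0841, 4.0), (0.0847, 2.1), (0.0852, 3.1)]
t10 110 [(0.0814, 22.8), (0.0814, 22.1), (0.0824, 23.7), (0.0833, 23.6), (0.0842, 23.1), (0.0846, 22.6)]
t10 130 [(0.0815, 22.8), (0.0813, 22.1), (0.0823, 23.6), (0.0833, 23.8), (0.0843, 23.3), (0.0844, 22.5)]
28.5333
```

```bash
python3 -c "from rig import manip; print(manip.sign_off(), manip.get_state()['clock'])"
```

```text
the job is handed in; nothing more can be done
the job is handed in; nothing more can be done
```

The job is handed in, with about 28.5 s of the 72 s used. All three parts were done in the order asked, and the last checks agree with that.

- **Reference block:** I lifted it off the rail and stood it in the free half of the tray. The last side picture shows it upright, within 2 pixels of where it should appear.
- **Carousel:** I turned it from about -64.5° to its detent at 0, with the tall glass at the reading station. The disc's holes read 0 to within about 0.5° in the final top view. The glass itself is hidden there, so its place rests on the tracked turn.
- **Reading head:** I pushed it with about 3 N until the force rose to about 18 N (15 N of it along the rail), which showed it was on its stop. Its back plate then measured 246–249 mm from the carousel's axis, against 250 mm nominal.
- **Other things:** The detector boxes for both beakers and the wash bottle stayed within a few pixels of where they began. The weighing bottle was found only in the last side view, and the keypad and spatula were not checked at the end. The arm was clear of everything.

**What disagreed:**
- The first two peg pushes slid over the peg. With the fingers shut, the tips reach less far ahead than the stated 25 mm, so I pushed again about 20 mm lower.
- One wrist overlay was about 10 mm off because the arm was still moving when the picture was taken, so I recalculated it from the pose recorded just before.

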